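# Set the depth stop to the setting block

### The arm

A 6-joint arm with a two-finger parallel gripper is mounted at the origin on the work surface. World frame = base frame: x ahead of the robot, y to its left, z up, the work surface at z = 0. Lengths are in m, angles in rad, forces in N, time in s.
With the tool pointing down it reaches from about 0.35 to 0.975 m from the base axis. Payload 4.9 kg.
Tool frame: the origin (TCP) lies at the very end of the fingers, on their centre line; the grasp point (between the pads) lies 19 mm behind it; y points along the fingers, z is the direction in which the jaws open and shut, and the axes are right-handed (so a half turn about y gives the same grasp; the last joint's range is limited). The gripper opens to 85 mm and grips with 20 to 120 N. Pads are 22 mm wide; open, the fingers measure 114 mm over their backs; the gripper's body (76 mm by 85 mm) begins 54 mm behind the grasp point. The pads swing forward as they close: fully open they stand 13 mm farther back than shut.
Start: joints at [1.064, 0.053, 1.613, -0, 1.476, -0.119], TCP at [0.236, 0.579, 0.205] pointing down, gripper open.
Joint ranges: [-3.01, 3.01], [-1.01, 2.22], [0.06, 2.58], [-1.02, 4.17], [0.09, 2.62], [-3.14, 3.14]. Speed limits (rad/s): [2.57, 2.57, 3.14, 3.14, 3.14, 3.14].

### API

Orientations are given as a rotation vector (axis times angle).
In Python, from station import monitor, viewer, ticket gives the robot as it stands.
- The arm moves only by the tool servo_tool, never from a script. Its argument "commands" is one flat list of numbers, 7 for each row, row after row: the turn, a rotation vector about the tool's x, y, z in rad, then the shift along the tool's x, y, z in cm, then the opening, from 0 (shut) to 1 (fully open). In form: [rx, ry, rz, dx, dy, dz, claw, rx, ry, rz, dx, dy, dz, claw, ...]. A call has 1 to 20 rows; each row shifts and turns the pose as measured when the row begins, along the tool's axes as they then stand; what a row does not reach is not made up. A row lasts 1/10 s, in which the tool goes at most 50 mm and 8.59 degrees, less where a joint would pass 70% of its speed; a pose out of reach is approached as far as the arm can. A call is refused whole if a number of a shift passes 5 or a number of a turn 0.15, either way. A call with a gripper value outside its range is refused whole. The fingers move at their own pace and stop on an object; "grip_force" is the grip in N (left out, the last holds). Time passes only in rows, so rows that do not move let the fingers close. It gives the time, the measured TCP pose, the force and the opening at its end, in the units of the state.
- monitor.get_obs(): the state, without advancing time (a new reading comes with each control period).
- viewer.get_image(name): name is "side" or "top"; returns a dict with "frame" (400x640x3 uint8, red, green, blue), "depth" (400x640 float32, m along the optical axis (not along the pixel's ray), 0 where there is no reading), "camera_matrix" (3x3 intrinsics, pixels), "cam_to_world" (4x4, takes a point from camera to world coordinates). Camera axes: x right, y down, z forward; pixel columns grow to the right and rows downward; lengths in m; the calibration is good to about 2 mm. A picture is of the moment at which its call begins.
- ticket.finish_job(): hands the job in, once; it reports no verdict.
The state is a dict: "t": time; "q": joint angles; "dq": joint speeds; "effort": joint torques, N m; "tool_pos": TCP position; "tool_rot": TCP orientation; "contact_force": force on the tool from outside, world axes, zero at the start; "wrist_torque": the same for the moment, N m; "opening": finger opening in m.
Only numpy, scipy, OpenCV 4.12 (cv2) and the standard library are available. Lean on these libraries where they do the work, as an engineer would, in place of code of your own. Each camera call takes 0.05 s, during which the arm holds its last target.

### The job

Set the depth stop of the blue stop fixture: slide the yellow-posted setting block in until its brass spot is under the red stop foot, stand the blue wing driver in the slotted brass screw, and turn it clockwise to bring the foot down until the block just drags beneath it, taking about 6 N more pull than when it slides free. Prove it by sliding the nipped block a few millimetres by its post (correct the screw and try again if it is loose or tight); never jam the foot hard on the block, and turn the screw only with the driver. Finish with the block still nipped under the foot, the driver standing in the screw, and everything else left where it was.

Things in the scene. Friction and masses are not known exactly. Their poses are not given: they have to be found in the camera images.
- base: the fixture's aluminium base plate, fixed to the bench, 325 x 110 x 16 mm, on which the block slides. Origin on the bench top straight below the screw's axis; the plate runs from 105 mm behind it to 220 mm ahead along its x axis, the way the block slides out; z up
- gantry: the fixed blue gantry on the base plate; same origin and axes as the base. Column at x -95 to -65 mm; bridge 50 mm wide, x -95 to +22 mm, top 106 mm above the bench. Under it, on the screw's axis, hangs the sprung red stop foot, 18 mm across, which does not turn. It starts 2 to 6 mm above the level of the block's top: this gap is not reported and must be felt or seen
- stop_head: brass screw head on the bridge, 44 x 44 mm, 14 mm high. Origin at the middle of the slot's mouth on its top face, 122 mm above the bench; slot along x, 25 x 6 mm, 11 mm deep, chamfered. It turns in place, stiffly (0.08 N m), and stays where left. Clockwise from above lowers the foot 1.9 mm per rad, at least 3.6 rad; once touching, the foot presses 4.5 N more per mm
- block: the setting block: steel bar 185 x 36 x 22 mm with a yellow post, 0.5 kg, loose on the base plate, starting drawn out 60 to 75 mm. Origin on its underside below the brass spot; x along the bar towards the post. Friction about 0.6 (0.5 to 0.7) under it and at the foot: free it slides at 2 to 4 N; each newton of foot press adds about 1.2 N of pull
- block_spot (a point): the brass spot on the bar's top face, which belongs under the stop foot: 22 mm above the block's underside, 40 mm from the bar's inner end. Same axes as the block
- block_post (a point): centre of the block's yellow square post (18 x 18 x 36 mm), 125 mm from the spot along the block's x axis and 40 mm above its underside, half-way up the post; faces square to the block's axes
- driver_wing (a point): centre of the wing (flat blue handle) of the driver: 46 mm wide along its x axis, 16 mm thick along y, 46 mm tall; z up. The loose driver is 84 mm tall, 0.12 kg and starts upright in a fixed black holder (70 x 60 x 36 mm), blade in a 11 mm deep slot: lift it straight up
- driver_tip (a point): centre of the lower end of the driver's blade, 61 mm below the wing's centre, same axes. Blade 22 mm along x, 4 mm along y, 9 mm long; above it a round steel shoulder 36 mm across sits on the screw head when the blade is fully in the slot. There the driver stands by itself when let go, wing centre 52 mm above the head's top face
- spare_block: a taller setting block with a green post (bar 185 x 36 x 34 mm), a bystander; origin on its underside
- oil_can: a small can, 54 mm across, 110 mm tall, a bystander; origin at the centre of its underside
- grease_jar: a white jar with a red lid, 60 mm across, 60 mm tall, a bystander; origin at the centre of its underside
- screwdriver: an ordinary red-handled screwdriver lying on the bench, a bystander; origin on its underside
- wrench: a steel spanner lying on the bench, a bystander; origin on its underside
- driver: the whole loose wing driver; origin at the lower end of its blade, z up, x along blade and wing
Things that resemble listed ones, but are neither listed nor needed, are in the scene too. What is shaped like the block but pink or purple is not meant. There is more than one size of the driver; the job needs the smallest.

How it is judged:
By the outcome, as a careful person would: the job done as asked, in the order asked, and still so for the second after the job is handed in, with the robot touching nothing.
It also fails if it takes over 72 s, if anything falls off the work surface, if the arm or the gripper's body presses on something with over 40 N, if the wrist force passes 120 N, or if a joint passes its speed limit or range.

## Working session

There is one attempt and no reset: what is moved stays moved. The work goes in short steps, Python scripts to look and compute and a tool call to move; the robot and the scene stay as the last step left them, time stands still between calls to the robot, and variables do not carry over. Pictures are saved under pics/ and viewed, and the job is handed in when it is done.

Besides the shell and the picture viewer there is one more tool, called after ">>>" as name(argument=value, ...), one argument or row to a line, values as JSON. servo_tool: Moves the arm, as the interface text tells. Its arguments: {"type":"object","properties":{"commands":{"type":"array","items":{"type":"number"}},"grip_force":{"type":"number"}},"required":["commands"]}

```bash
mkdir -p pics
cat > h.py <<'E'
import numpy as np, cv2, pickle
from station import monitor, viewer, ticket
def grab(n,tag):
    d=viewer.get_image(n); pickle.dump(d,open(f'pics/{tag}.pkl','wb')); cv2.imwrite(f'pics/{tag}.png',d['frame'][:,:,::-1]); return d
def load(tag): return pickle.load(open(f'pics/{tag}.pkl','rb'))
def ray(d,u,v,z):
    K=np.array(d['camera_matrix']);T=np.array(d['cam_to_world'])
    r=T[:3,:3]@np.linalg.solve(K,[u,v,1.]);o=T[:3,3];s=(z-o[2])/r[2];return o+s*r
def proj(d,p):
    K=np.array(d['camera_matrix']);T=np.linalg.inv(np.array(d['cam_to_world']))
    c=T[:3,:3]@np.array(p)+T[:3,3];c=K@c;return c[:2]/c[2]
def cloud(d):
    K=np.array(d['camera_matrix']);T=np.array(d['cam_to_world']);z=d['depth']
    v,u=np.mgrid[0:z.shape[0],0:z.shape[1]]
    c=np.stack([(u-K[0,2])/K[0,0]*z,(v-K[1,2])/K[1,1]*z,z],-1)
    return c@T[:3,:3].T+T[:3,3]
E
python3 - <<'E'
from h import *
for n in('top','side'):
    d=grab(n,n+'0');print(n,d['camera_matrix'],d['cam_to_world'])
o=monitor.get_obs();print(o)
E
```

```text
top [[466.83007718   0.         328.42366445]
 [  0.         466.83007718 193.52352848]
 [  0.           0.           1.        ]] [[ 2.86632282e-02 -9.95793882e-01  8.70227823e-02  4.47225650e-01]
 [-9.99588138e-01 -2.86767201e-02  1.09535176e-03  9.47822403e-03]
 [ 1.40478338e-03 -8.70183372e-02 -9.96205720e-01  1.62415054e+00]
 [ 0.00000000e+00  0.00000000e+00  0.00000000e+00  1.00000000e+00]]
side [[490.9275204    0.         320.77388295]
 [  0.         490.9275204  198.34361263]
 [  0.           0.           1.        ]] [[ 0.92459299 -0.21867402  0.31194467  0.17126076]
 [-0.38093873 -0.53859966  0.75152917 -0.94640787]
 [ 0.00367339 -0.81369041 -0.58128687  0.84633549]
 [ 0.          0.          0.          1.        ]]
{'t': 0.1, 'q': array([ 1.06399770e+00,  5.33094274e-02,  1.61419218e+00, -3.39272087e-05,
        1.47603170e+00, -1.18996563e-01]), 'dq': array([ 1.72215319e-04, -2.37183711e-03, -3.29716592e-03, -1.19701757e-05,
        2.61269134e-03, -1.29905002e-03]), 'effort': array([ 7.37916016e-04, -3.94902134e+01, -3.71365142e+01, -1.47606884e-04,
        3.83431165e-03, -2.47901147e-05]), 'tool_pos': array([0.23604125, 0.57802294, 0.2038533 ]), 'tool_rot': array([-1.55116337,  0.30475498, -0.30386231]), 'contact_force': array([ 0.13005446,  0.38123621, -0.84645016]), 'wrist_torque': array([ 0.04420607,  0.01284219, -0.05362427]), 'opening': 0.08563025223092091}
```

View pics/top0.png

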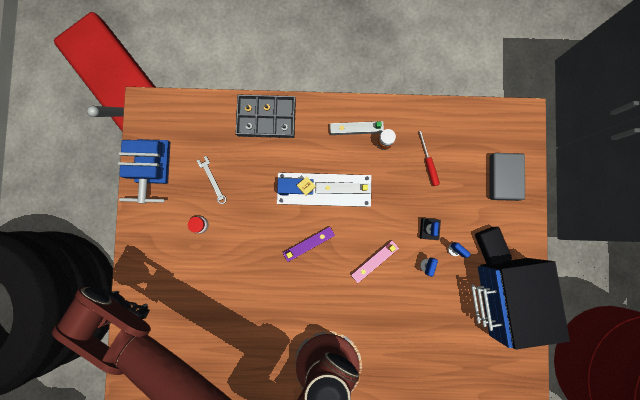

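View pics/side0.png

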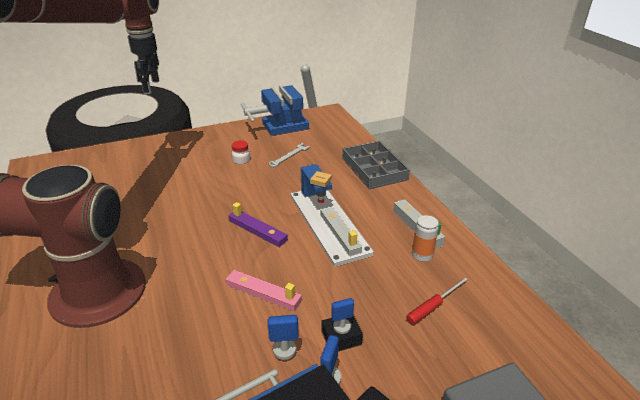

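Run:
```python
from h import *
t=load('top0')['frame'][:,:,::-1];s=load('side0')['frame'][:,:,::-1]
a=cv2.resize(t[160:215,265:385],None,fx=5,fy=5,interpolation=cv2.INTER_CUBIC)
b=cv2.resize(t[205:285,405:485],None,fx=5,fy=5,interpolation=cv2.INTER_CUBIC)
cv2.imwrite('pics/ca.png',a);cv2.imwrite('pics/cb.png',b)
cv2.imwrite('pics/cs.png',cv2.resize(s[150:270,270:390],None,fx=5,fy=5,interpolation=cv2.INTER_CUBIC))
cv2.imwrite('pics/cs2.png',cv2.resize(s[285:385,255:375],None,fx=5,fy=5,interpolation=cv2.INTER_CUBIC))
```

```text
(no output)
```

View pics/ca.png

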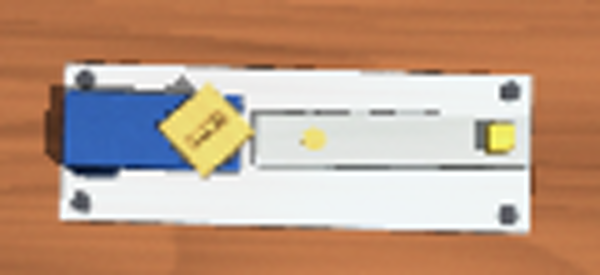

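View pics/cb.png

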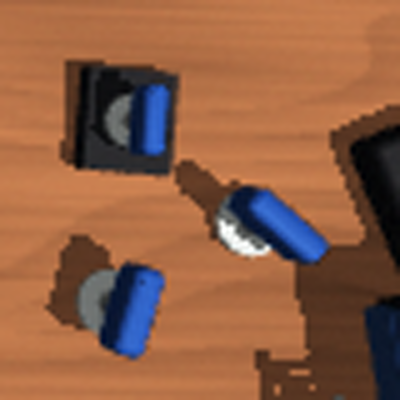

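View pics/cs.png

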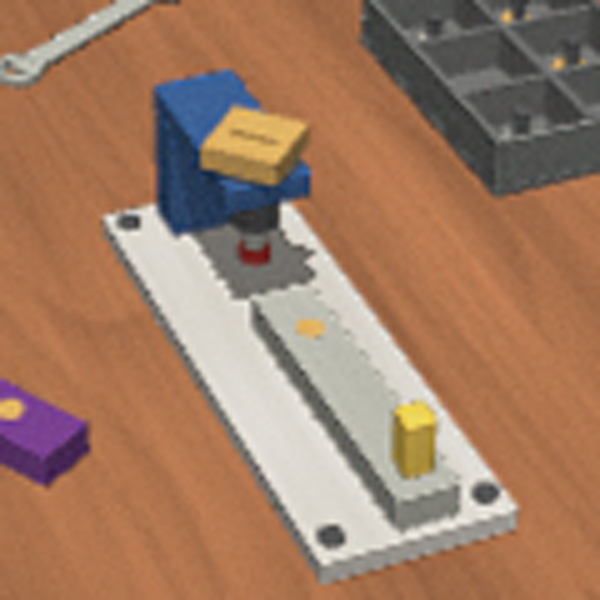

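View pics/cs2.png

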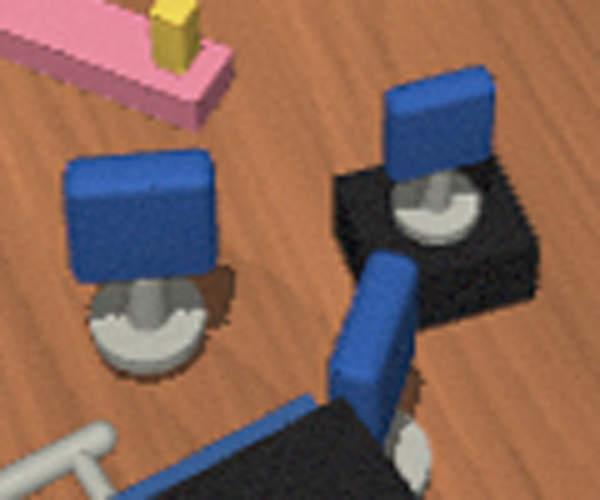

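```bash
cat > m.py <<'E'
from h import *
def rect(d,mask,z,name):
    # upsampled mask contour -> world
    cs,_=cv2.findContours(mask.astype(np.uint8),cv2.RETR_EXTERNAL,cv2.CHAIN_APPROX_NONE)
    v,u=np.nonzero(mask)
    P=np.array([ray(d,a,b,z)[:2] for a,b in zip(u,v)])
    m=P.mean(0);C=np.cov((P-m).T);w,V=np.linalg.eigh(C)
    r=cv2.minAreaRect((P*1000).astype(np.float32))
    a=np.degrees(np.arctan2(V[1,1],V[0,1]))
    print(name,len(u),'px',u.mean().round(1),v.mean().round(1),'centroid',m.round(4),'pcaang',a.round(1),'sd*sqrt12',np.sqrt(w*12).round(4),'rect',np.round(r[0],1),np.round(r[1],1),round(r[2],1))
    return m,a
E
python3 - <<'E'
from m import *
for n in('top','side'):
    d=load(n+'0');P=cloud(d);f=d['frame'];hsv=cv2.cvtColor(f,cv2.COLOR_RGB2HSV);H,S,V=[hsv[...,i].astype(int) for i in range(3)]
    z=P[...,2];X=P[...,0];Y=P[...,1]
    # region of the fixture
    reg=(X>.35)&(X<.62)&(Y>-.2)&(Y<.2)
    yel=(H>14)&(H<34)&(S>90)&(V>120)
    print(n)
    rect(d,yel&(abs(z-.122)<.008)&reg,.122,'head')
    rect(d,yel&(abs(z-.074)<.006)&reg,.074,'posttop')
    rect(d,yel&(abs(z-.038)<.005)&reg,.038,'spot')
    rect(d,(z>.010)&(z<.020)&reg,.016,'plate')
    rect(d,((z>.010)&reg),.016,'plate+')
    rect(d,(z>.030)&(z<.045)&(S<60)&reg,.038,'bar')
    blue=(H>100)&(H<130)&(S>120)
    rect(d,blue&(abs(z-.106)<.006)&reg,.106,'bridge')
    reg2=(X>.2)&(X<.5)&(Y>-.45)&(Y<-.1)
    lab=cv2.connectedComponentsWithStats((blue&(z>.095)&reg2).astype(np.uint8))
    for i in range(1,lab[0]):
        if lab[2][i,4]>8:
            m=lab[1]==i; print(np.median(z[m]),z[m].max()); rect(d,m&(z>.1),.109,'wing%d'%i)
    rect(d,(V<60)&(abs(z-.036)<.006)&reg2,.036,'holder')
E
```

```text
top
head 154 px 305.9 186.3 centroid [0.5998 0.0846] pcaang 82.6 sd*sqrt12 [0.0384 0.0466] rect [601.6  85.2] [43.7 41.2] 46.7
posttop 24 px 365.0 186.9 centroid [ 0.6083 -0.1104] pcaang 65.0 sd*sqrt12 [0.0162 0.017 ] rect [ 608.  -110.2] [13.5 13.4] 1.3
spot 14 px 329.8 187.6 centroid [0.6061 0.0072] pcaang 87.4 sd*sqrt12 [0.012  0.1107] rect [606.3 -39.8] [ 10.4 126.4] 0.0
plate 1161 px 326.2 210.7 centroid [0.5283 0.0173] pcaang 83.1 sd*sqrt12 [0.2535 0.3403] rect [4.852e+02 1.000e-01] [398.9 267.6] 89.5
plate+ 3917 px 322.7 206.5 centroid [0.5448 0.0299] pcaang 88.1 sd*sqrt12 [0.7743 1.1946] rect [592.1  33.1] [1383.8 2272.5] 1.7
bar 410 px 341.1 188.6 centroid [ 0.6038 -0.0314] pcaang 89.8 sd*sqrt12 [0.0317 0.1797] rect [604.1  11.4] [ 36.5 276.8] 2.4
bridge 255 px 288.8 186.9 centroid [0.5977 0.1411] pcaang 82.2 sd*sqrt12 [0.0433 0.0829] rect [599.8 121.1] [ 42.7 111.3] 1.6
0.10963393155533807 0.11731039419278644
wing1 74 px 435.3 228.4 centroid [ 0.4764 -0.338 ] pcaang 176.6 sd*sqrt12 [0.0174 0.0451] rect [ 475.9 -338.7] [42.2 16.2] 0.5
0.1065369344019027 0.1145352258792176
wi
[... 1247 characters left out ...]
6 sd*sqrt12 [0.0495 0.1232] rect [594.5 114.5] [ 49.6 120.5] 0.3
0.10736799286976756 0.11265747018522398
wing1 172 px 342.4 304.1 centroid [ 0.4693 -0.3432] pcaang 179.0 sd*sqrt12 [0.0205 0.0436] rect [ 468.2 -343.2] [21.  45.9] 85.7
0.10575847077184619 0.11076420243160723
wing2 268 px 282.5 320.0 centroid [ 0.3461 -0.3367] pcaang 163.2 sd*sqrt12 [0.0226 0.0551] rect [ 346.  -337.1] [24.4 55.6] 72.6
0.10645092157921743 0.11045127533042565
wing3 277 px 329.4 348.4 centroid [ 0.4036 -0.4306] pcaang 50.0 sd*sqrt12 [0.0187 0.058 ] rect [ 403.5 -431.4] [61.3 19.9] 51.9
holder 391 px 340.4 329.7 centroid [ 0.4658 -0.3456] pcaang 140.3 sd*sqrt12 [0.0488 0.0846] rect [ 468.  -341.2] [62.5 67.3] 85.5
```

```bash
python3 - <<'E'
from m import *
s=load('side0');t=load('top0')
R=lambda d,x,y,u0,v0,z:ray(d,u0+(x-2)/5,v0+(y-2)/5,z).round(4)
print('side post',R(s,415,409,270,150,.074),'head',R(s,256,135,270,150,.122))
print('side plate corners',[R(s,x,y,270,150,.016) for x,y in((105,217),(322,570),(517,512),(300,205))])
print('top plate corners',[R(t,x,y,265,160,.016) for x,y in((66,63),(532,74),(530,232),(60,218))])
print('top post',R(t,499,137,265,160,.074),'head',[R(t,x,y,265,160,.122) for x,y in((158,127),(205,81),(253,130),(208,178))], 'slot',R(t,190,147,265,160,.122),R(t,226,118,265,160,.122))
print('top spot',R(t,313,139,265,160,.038),'side',R(s,311,328,270,150,.038))
print('slot side',R(s,232,129,270,150,.122),R(s,281,140,270,150,.122))
for d,c in((t,'top'),(s,'side')):
    P=cloud(d);f=d['frame'];hsv=cv2.cvtColor(f,cv2.COLOR_RGB2HSV);H,S,V=[hsv[...,i].astype(int) for i in range(3)]
    # wing: by cloud
    m=(H>100)&(H<130)&(S>120)&(abs(P[...,0]-.473)<.05)&(abs(P[...,1]+.34)<.045)&(P[...,2]>.05)
    q=P[m];print(c,'wing z',np.percentile(q[:,2],[1,50,90,99]).round(4)); 
    top=q[q[:,2]>.106];print(len(top),top.min(0).round(4),top.max(0).round(4),top.mean(0).round(4))
    v,u=np.nonzero(m);print(u.min(),u.max(),v.min(),v.max())
E
python3 - <<'E'
import cv2,sys
sys.path.insert(0,'.')
from h import *
s=load('side0')['frame'][:,:,::-1];t=load('top0')['frame'][:,:,::-1]
cv2.imwrite('pics/w.png',np.hstack([cv2.resize(s[290:350,315:375],(600,600),interpolation=cv2.INTER_CUBIC)]))
cv2.imwrite('pics/hd.png',np.hstack([cv2.resize(s[160:200,300:340],(400,400),interpolation=cv2.INTER_CUBIC),cv2.resize(t[166:206,286:326],(400,400),interpolation=cv2.INTER_CUBIC)]))
E
```

```text
side post [ 0.6051 -0.1076  0.074 ] head [0.5986 0.0836 0.122 ]
side plate corners [array([0.5446, 0.1857, 0.016 ]), array([ 0.542 , -0.1398,  0.016 ]), array([ 0.6503, -0.138 ,  0.016 ]), array([0.6563, 0.1539, 0.016 ])]
top plate corners [array([0.6569, 0.189 , 0.016 ]), array([ 0.6586, -0.1346,  0.016 ]), array([ 0.5487, -0.1355,  0.016 ]), array([0.549 , 0.1891, 0.016 ])]
top post [ 0.6079 -0.1082  0.074 ] head [array([0.6031, 0.1161, 0.122 ]), array([0.6339, 0.0867, 0.122 ]), array([0.6029, 0.0546, 0.122 ]), array([0.5709, 0.0827, 0.122 ])] slot [0.5907 0.095  0.122 ] [0.6102 0.0723 0.122 ]
top spot [0.6066 0.016  0.038 ] side [0.6028 0.015  0.038 ]
slot side [0.5888 0.094  0.122 ] [0.6092 0.074  0.122 ]
top wing z [0.0688 0.1082 0.1131 0.1172]
62 [ 0.4549 -0.3472  0.1067] [ 0.497  -0.3301  0.1173] [ 0.4766 -0.3387  0.1107]
431 438 222 235
side wing z [0.0687 0.0965 0.1102 0.1118]
124 [ 0.4494 -0.3481  0.1061] [ 0.4931 -0.3325  0.1127] [ 0.4703 -0.3408  0.1093]
332 353 298 320
```

View pics/w.png

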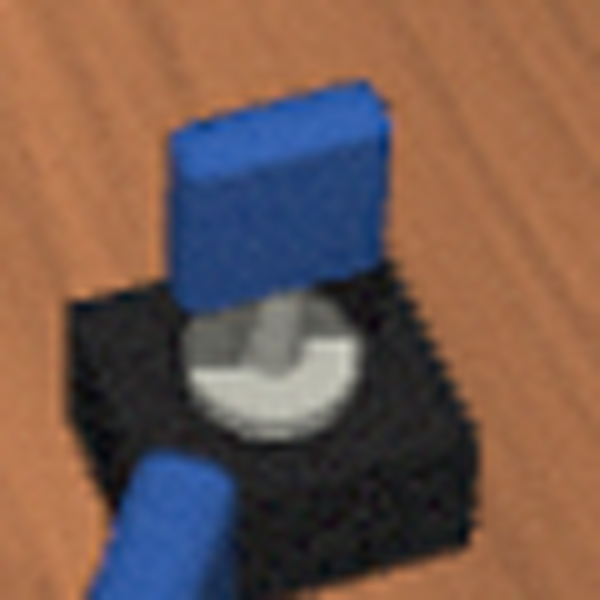

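View pics/hd.png

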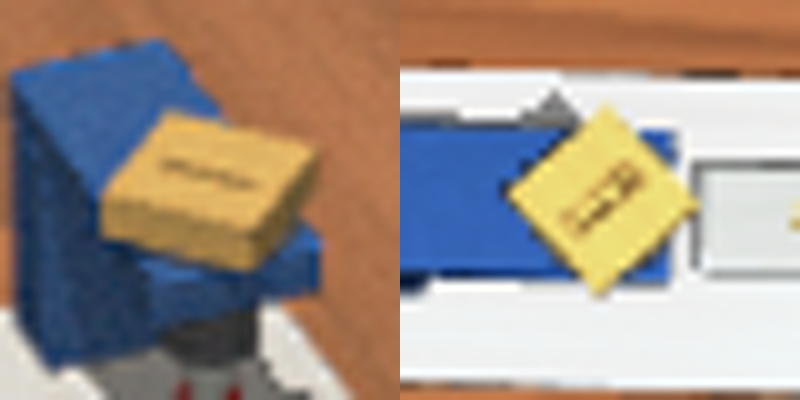

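Run:
```python
from h import *
from scipy.spatial.transform import Rotation as R
o=monitor.get_obs();M=R.from_rotvec(o['tool_rot']).as_matrix();print(M.round(3),np.degrees(np.arctan2(M[1,2],M[0,2])))
# foot vs block gap in side image crop
s=load('side0')['frame'][:,:,::-1]
cv2.imwrite('pics/foot.png',cv2.resize(s[190:230,300:350],(800,640)[:2],interpolation=cv2.INTER_CUBIC)[:600])
d=load('side0');P=cloud(d);hsv=cv2.cvtColor(d['frame'],cv2.COLOR_RGB2HSV).astype(int)
m=((hsv[...,0]<8)|(hsv[...,0]>172))&(hsv[...,1]>120);m[:190]=0;m[210:]=0;m[:,:310]=0;m[:,340:]=0
v,u=np.nonzero(m);print(list(zip(u,v)));print(P[m].round(3))
```

```text
[[ 0.926 -0.001  0.378]
 [-0.378 -0.002  0.926]
 [-0.    -1.    -0.002]] 67.78077538900199
[(np.int64(318), np.int64(199)), (np.int64(323), np.int64(199)), (np.int64(318), np.int64(200)), (np.int64(319), np.int64(200)), (np.int64(320), np.int64(200)), (np.int64(321), np.int64(200)), (np.int64(322), np.int64(200)), (np.int64(323), np.int64(200)), (np.int64(318), np.int64(201)), (np.int64(319), np.int64(201)), (np.int64(320), np.int64(201)), (np.int64(321), np.int64(201)), (np.int64(322), np.int64(201)), (np.int64(323), np.int64(201)), (np.int64(319), np.int64(202)), (np.int64(320), np.int64(202)), (np.int64(321), np.int64(202)), (np.int64(322), np.int64(202))]
[[0.593 0.089 0.045]
 [0.605 0.081 0.047]
 [0.591 0.084 0.046]
 [0.592 0.081 0.047]
 [0.595 0.079 0.048]
 [0.6   0.085 0.042]
 [0.6   0.077 0.048]
 [0.604 0.08  0.045]
 [0.59  0.082 0.044]
 [0.594 0.084 0.042]
 [0.595 0.079 0.045]
 [0.597 0.077 0.046]
 [0.6   0.078 0.044]
 [0.603 0.077 0.043]
 [0.592 0.08  0.042]
 [0.594 0.078 0.042]
 [0.596 0.075 0.043]
 [0.599 0.075 0.043]]
```

View pics/foot.png

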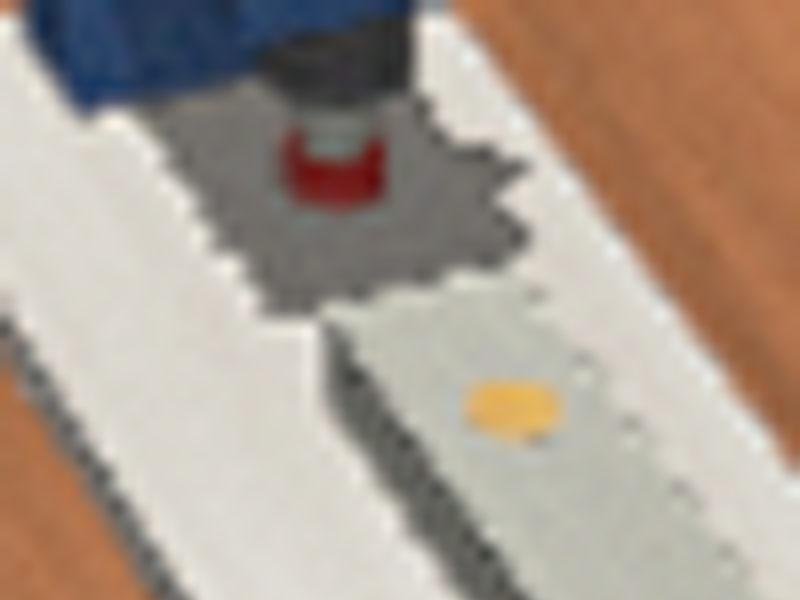

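Run:
```python
from h import *
d=load('side0')
for z in(.038,.040,.042,.044,.046): print(z,proj(d,(.5986-.0034,.0836-.0083,z)).round(2), proj(d,(.5986+.0083,.0836-.0034,z)).round(2))
```

```text
0.038 [320.7  203.63] [323.89 201.74]
0.04 [320.7  203.05] [323.9  201.17]
0.042 [320.71 202.47] [323.9  200.59]
0.044 [320.71 201.88] [323.91 200.01]
0.046 [320.71 201.3 ] [323.91 199.43]
```

>>> servo_tool(
  commands=[0,-0.135,0,0,0,-4.5,1,0,-0.135,0,0,0,-4.5,1,0,-0.13,0,0,0,-4.5,1,0,0,0,2.0,0,-4.5,1,0,0,0,2.0,0,-4.5,1,0,0,0,2.0,0,-4.5,1,0,0,0,2.0,0,-4.5,1,0,0,0,2.0,0,-4.5,1,0,0,0,2.0,0,-4.5,1,0,0,0,2.0,0,-4.5,1],
  grip_force=40,
)

```text
t: 1.1
tool_pos: [0.3496, 0.1286, 0.1973]
tool_rot: [-1.581, -0.03, 0.039]
contact_force: [0.5, -0.0, -0.6]
opening: 0.085
```

```bash
cat >> h.py <<'E'
from scipy.spatial.transform import Rotation as Rt
def st():
    o=monitor.get_obs();M=Rt.from_rotvec(o['tool_rot']).as_matrix()
    yaw=np.degrees(np.arctan2(M[1,2],M[0,2]))
    print('t',round(o['t'],2),'p',(o['tool_pos']*1000).round(1),'yaw',yaw.round(2),'down',M[:,1].round(3),'F',o['contact_force'].round(2),'T',o['wrist_torque'].round(3),'op',round(o['opening']*1000,1),'q',o['q'].round(3))
    return o,M
E
python3 -c "
from h import *
st()"
```

```text
t 1.1 p [349.6 128.6 197.3] yaw 92.52 down [-0.005 -0.011 -1.   ] F [ 0.47 -0.02 -0.59] T [ 0.034 -0.055  0.006] op 85.0 q [ 0.16  -0.608  2.161 -0.01   1.596 -1.454]
```

>>> servo_tool(
  commands=[0.011,0.03,-0.005,3.5,0.5,-3.5,1,0,0,0,3.5,0.5,-3.5,1,0,0,0,3.5,0.5,-3.5,1,0,0,0,3.5,0.5,-3.5,1,0,0,0,3.5,0.5,-3.5,1,0,0,0,3.5,0.5,-3.0,1,0,0,0,3.5,0.5,-2.5,1,0,0,0,0,0,0,1],
)

```text
t: 1.9
tool_pos: [0.5994, -0.1094, 0.1577]
tool_rot: [-1.568, 0.0, 0.002]
contact_force: [-0.3, 0.2, -0.3]
opening: 0.0853
```

```bash
python3 -c "
from h import *
st()"
```

```text
t 1.9 p [ 599.4 -109.4  157.7] yaw 90.06 down [-0.001  0.003 -1.   ] F [-0.31  0.22 -0.28] T [ 0.004  0.076 -0.006] op 85.3 q [-0.304  0.05   1.696  0.002  1.398 -1.876]
```

Run:
```python
from h import *
o,M=st()
for n in('top','side'):
    d=grab(n,n+'1'); p=proj(d,o['tool_pos']);print(n,p)
    f=d['frame'][:,:,::-1];u,v=int(p[0]),int(p[1]);c=cv2.resize(f[v-50:v+50,u-60:u+60],None,fx=5,fy=5,interpolation=cv2.INTER_CUBIC)
    q=(p-[u-60,v-50])*5+2;cv2.drawMarker(c,tuple(q.astype(int)),(0,255,0),cv2.MARKER_CROSS,20,1)
    cv2.imwrite(f'pics/g_{n}.png',c)
```

```text
t 1.9 p [ 599.4 -109.4  157.7] yaw 90.06 down [-0.001  0.003 -1.   ] F [-0.31  0.22 -0.28] T [ 0.004  0.076 -0.006] op 85.3 q [-0.304  0.05   1.696  0.002  1.398 -1.876]
top [366.80101402 187.03358603]
side [352.2141936  205.07287288]
```

View pics/g_top.png

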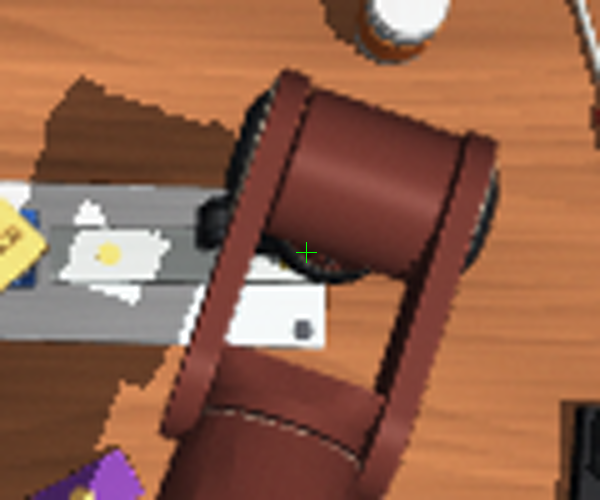

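View pics/g_side.png

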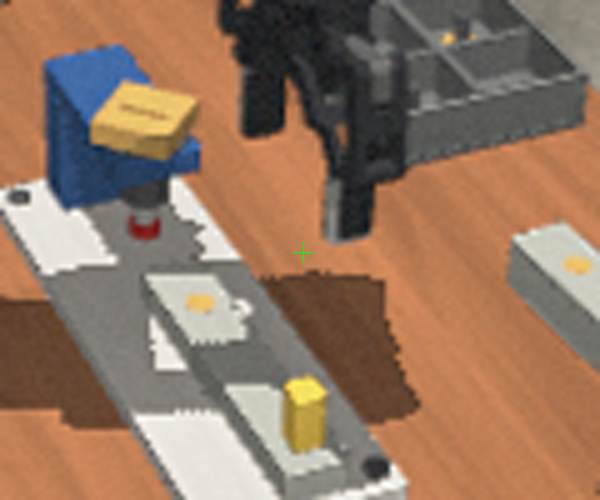

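Run:
```python
from h import *
d=load('side1');P=cloud(d);u0,v0=352-60,205-50
for x,y in((262,130),(250,125),(275,125),(348,232),(335,220),(362,220),(335,190),(335,236)):
    u=int(u0+(x-2)/5+.5);v=int(v0+(y-2)/5+.5);print((x,y),P[v,u].round(4),d['frame'][v,u])
```

```text
(262, 130) [ 0.5964 -0.066   0.2001] [53 44 38]
(250, 125) [ 0.5923 -0.0635  0.2024] [32 33 34]
(275, 125) [ 0.6051 -0.0643  0.1998] [34 34 37]
(348, 232) [ 0.5924 -0.1648  0.2086] [31 30 34]
(335, 220) [ 0.5884 -0.1624  0.2135] [90 90 87]
(362, 220) [ 0.6009 -0.1624  0.2101] [28 33 33]
(335, 190) [ 0.5903 -0.1571  0.2258] [100 103  99]
(335, 236) [ 0.5901 -0.16    0.2032] [94 96 94]
```

Run:
```python
from h import *
st()
d=grab('side','side2');st()
f=d['frame'][:,:,::-1];cv2.imwrite('pics/s2.png',cv2.resize(f[90:270,240:460],None,fx=3,fy=3,interpolation=cv2.INTER_CUBIC))
P=cloud(d);V=d['frame'].max(-1)
# lowest gripper points in region
m=(abs(P[...,0]-.6)<.04)&(abs(P[...,1]+.11)<.07)&(P[...,2]>.1)
q=P[m];print(len(q),np.percentile(q[:,2],[0,1,2,5,10]).round(4))
```

```text
t 2.0 p [ 597.4 -106.9  159.3] yaw 90.18 down [-0.001  0.004 -1.   ] F [ 0.57  1.18 -0.67] T [ 0.036 -0.003 -0.048] op 85.4 q [-0.301  0.043  1.7    0.003  1.4   -1.876]
t 2.05 p [ 597.2 -106.2  160.3] yaw 90.23 down [ 0.001  0.003 -1.   ] F [-0.07 -0.46 -0.3 ] T [ 0.061 -0.025  0.003] op 84.9 q [-0.3    0.04   1.701  0.003  1.4   -1.876]
4298 [0.198  0.2068 0.2128 0.2304 0.2615]
```

View pics/s2.png

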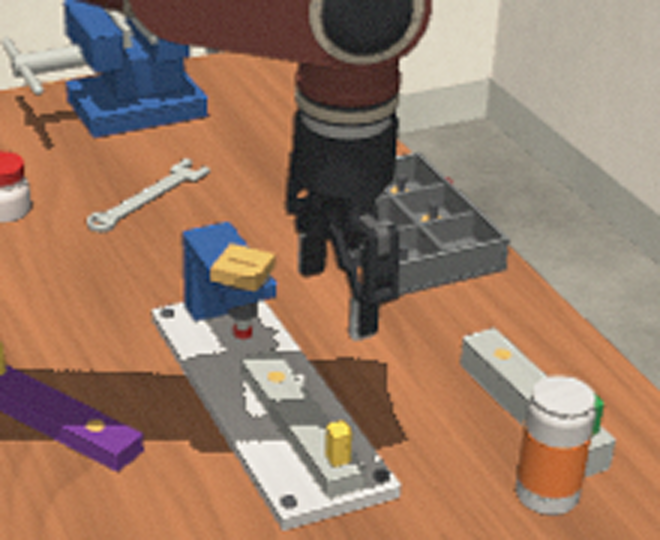

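Run:
```python
from h import *
d=load('side0');P=cloud(d);print(proj(d,(.236,.578,.204)),proj(d,(.236,.578,.217)))
m=(abs(P[...,0]-.236)<.07)&(abs(P[...,1]-.578)<.07)&(P[...,2]>.05)
q=P[m];print(len(q),np.percentile(q[:,2],[0,1,2,5,10]).round(4))
cv2.imwrite('pics/g0.png',cv2.resize(d['frame'][40:120,100:200,::-1],None,fx=6,fy=6,interpolation=cv2.INTER_CUBIC))
v,u=np.nonzero(m);i=np.argsort(P[m][:,2])[:10];print(np.c_[u[i],v[i]],P[m][i].round(3))
```

```text
[153.89820649  98.65986358] [153.09019861  94.77759474]
1788 [0.2427 0.2482 0.2519 0.2629 0.2817]
[[145  93]
 [157  81]
 [154  81]
 [152  81]
 [153  81]
 [149  93]
 [148  93]
 [156  81]
 [144  93]
 [158  81]] [[0.212 0.538 0.243]
 [0.258 0.62  0.243]
 [0.249 0.622 0.244]
 [0.243 0.624 0.244]
 [0.246 0.622 0.244]
 [0.223 0.53  0.244]
 [0.221 0.531 0.244]
 [0.255 0.617 0.245]
 [0.21  0.534 0.245]
 [0.261 0.614 0.245]]
```

View pics/g0.png

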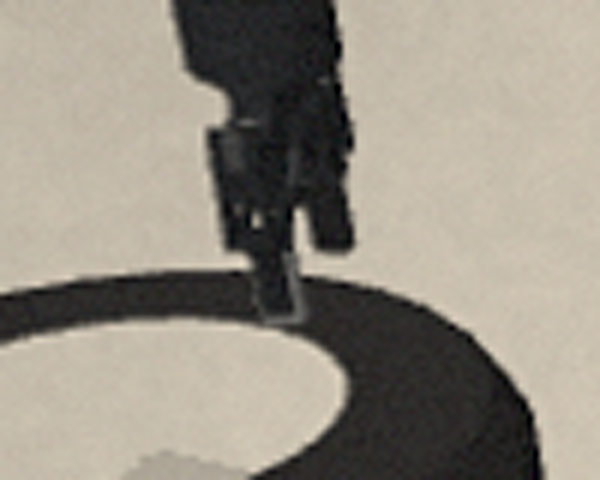

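>>> servo_tool(
  commands=[0,-0.01,0,0.4,0,-0.1,0.4,0,0,0,0.4,0,0,0.4,0,0,0,0,0,0,0.4,0,0,0,0,0,0,0.4],
)

```text
t: 2.45
tool_pos: [0.6043, -0.104, 0.1632]
tool_rot: [-1.568, -0.018, 0.011]
contact_force: [0.2, 0.6, -0.6]
opening: 0.034
```

Run:
```python
from h import *
o,M=st()
d=grab('side','side3');P=cloud(d);p=o['tool_pos']
m=(abs(P[...,0]-p[0])<.05)&(abs(P[...,1]-p[1])<.08)&(P[...,2]>.1)
v,u=np.nonzero(m);i=np.argsort(P[m][:,2])[:25];print(np.c_[u[i],v[i]].tolist());print(P[m][i].round(3).tolist())
```

```text
t 2.45 p [ 604.3 -104.   163.2] yaw 91.08 down [ 0.005  0.002 -1.   ] F [ 0.19  0.57 -0.56] T [-0.025  0.037  0.007] op 34.0 q [-0.293  0.051  1.686  0.004  1.402 -1.884]
[[347, 189], [356, 198], [351, 188], [348, 189], [354, 198], [361, 197], [355, 198], [353, 197], [349, 189], [360, 197], [357, 198], [358, 198], [362, 196], [349, 188], [347, 188], [359, 197], [352, 188], [352, 187], [350, 188], [349, 187], [354, 197], [346, 188], [353, 196], [348, 188], [351, 187]]
[[0.596, -0.085, 0.189], [0.6, -0.126, 0.189], [0.606, -0.086, 0.19], [0.597, -0.087, 0.19], [0.595, -0.126, 0.19], [0.611, -0.129, 0.191], [0.596, -0.127, 0.191], [0.594, -0.122, 0.191], [0.599, -0.089, 0.191], [0.609, -0.129, 0.191], [0.6, -0.13, 0.191], [0.603, -0.13, 0.191], [0.615, -0.127, 0.192], [0.6, -0.086, 0.192], [0.596, -0.085, 0.192], [0.606, -0.129, 0.192], [0.606, -0.09, 0.192], [0.608, -0.086, 0.193], [0.602, -0.089, 0.193], [0.601, -0.085, 0.194], [0.594, -0.127, 0.194], [0.592, -0.087, 0.194], [0.593, -0.123, 0.195], [0.596, -0.09, 0.195], [0.604, -0.089, 0.196]]
```

>>> servo_tool(
  commands=[0,0,0,0.3,3.5,-0.2,0.42,0,0,0,0,3.5,0,0.42,0,0,0,0,3.0,0,0.42,0,0,0,0,2.0,0,0.42,0,0,0,0,0,0,0.42],
)

```text
t: 3.0
tool_pos: [0.6105, -0.1054, 0.044]
tool_rot: [-1.571, -0.026, 0.006]
contact_force: [-0.2, 0.4, 0.8]
opening: 0.0358
```

Run:
```python
from h import *
o,M=st()
d=grab('side','side4');p=o['tool_pos'];q=proj(d,p);u,v=q.astype(int)
c=cv2.resize(d['frame'][v-45:v+35,u-50:u+50,::-1],None,fx=7,fy=7,interpolation=cv2.INTER_CUBIC);cv2.drawMarker(c,tuple(((q-[u-50,v-45])*7+3).astype(int)),(0,255,0),0,20,1)
cv2.imwrite('pics/s4.png',c)
```

```text
t 3.0 p [ 610.5 -105.4   44. ] yaw 91.16 down [ 0.013  0.    -1.   ] F [-0.16  0.39  0.76] T [0.045 0.092 0.035] op 35.8 q [-0.293  0.179  1.758  0.004  1.192 -1.885]
```

View pics/s4.png

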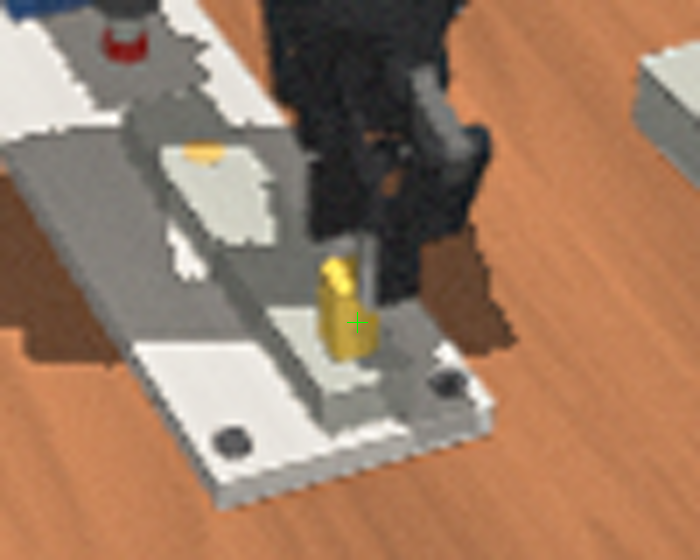

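>>> servo_tool(
  commands=[0,0.005,0.013,-0.3,0.5,0,0.42,0,0,0,0,0.5,0,0.42,0,0,0,0,0,0,0.42],
)

```text
t: 3.35
tool_pos: [0.6112, -0.1065, 0.0396]
tool_rot: [-1.574, -0.018, 0.006]
contact_force: [-0.6, 0.5, -0.1]
opening: 0.0358
```

Run:
```python
from h import *
o,M=st()
d=grab('side','side5');p=o['tool_pos'];q=proj(d,p);u,v=q.astype(int)
c=cv2.resize(d['frame'][v-45:v+35,u-50:u+50,::-1],None,fx=7,fy=7,interpolation=cv2.INTER_CUBIC);cv2.drawMarker(c,tuple(((q-[u-50,v-45])*7+3).astype(int)),(0,255,0),0,20,1)
cv2.imwrite('pics/s5.png',c)
```

```text
t 3.35 p [ 611.2 -106.5   39.6] yaw 90.86 down [ 0.008 -0.003 -1.   ] F [-0.58  0.53 -0.1 ] T [-0.05   0.017  0.02 ] op 35.8 q [-2.920e-01  1.890e-01  1.754e+00 -1.000e-03  1.190e+00 -1.878e+00]
```

View pics/s5.png

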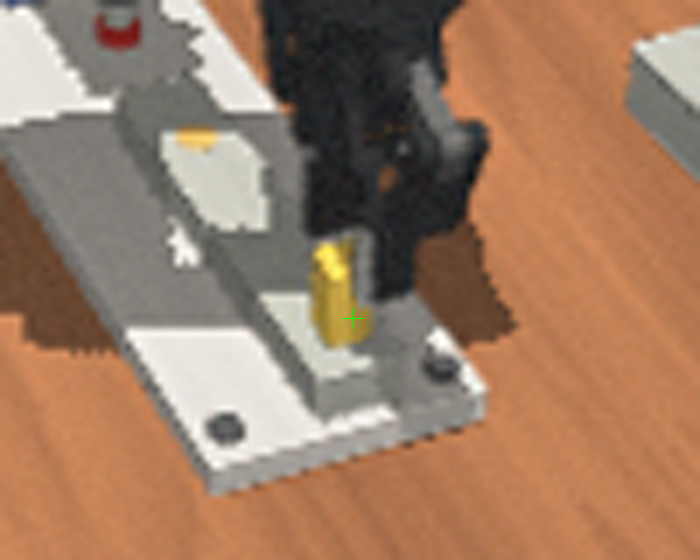

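>>> servo_tool(
  commands=[-0.004,0,0.01,-0.5,0.8,0,0.42,0,0,0,-0.2,0.8,0,0.42,0,0,0,0,0.5,0,0.42],
)

```text
t: 3.7
tool_pos: [0.6059, -0.1074, 0.0204]
tool_rot: [-1.58, -0.014, 0.01]
contact_force: [-0.5, 0.3, 0.5]
opening: 0.0361
```

Run:
```python
from h import *
o,M=st()
```

```text
t 3.7 p [ 605.9 -107.4   20.4] yaw 90.86 down [ 0.002 -0.009 -1.   ] F [-0.51  0.29  0.49] T [ 0.034 -0.029  0.002] op 36.1 q [-0.292  0.206  1.771 -0.009  1.159 -1.875]
```

>>> servo_tool(
  commands=[-0.009,0,0,0,-0.3,0,0,0,0,0,0,0,0,0,0,0,0,0,0,0,0,0,0,0,0,0,0,0],
  grip_force=30,
)

```text
t: 4.1
tool_pos: [0.605, -0.1072, 0.0228]
tool_rot: [-1.589, -0.012, 0.012]
contact_force: [-0.4, -1.8, -0.4]
opening: 0.0174
```

Run:
```python
from h import *
o,M=st()
d=grab('side','side6');t=grab('top','top6');p=o['tool_pos'];q=proj(d,p);u,v=q.astype(int)
c=cv2.resize(d['frame'][v-45:v+35,u-50:u+50,::-1],None,fx=7,fy=7,interpolation=cv2.INTER_CUBIC)
cv2.imwrite('pics/s6.png',c);st()
```

```text
t 4.1 p [ 605.  -107.2   22.8] yaw 90.85 down [ 0.    -0.018 -1.   ] F [-0.37 -1.84 -0.43] T [0.202 0.128 0.096] op 17.4 q [-0.288  0.202  1.772 -0.019  1.163 -1.866]
t 4.2 p [ 605.  -107.2   22.7] yaw 90.85 down [ 0.    -0.018 -1.   ] F [-0.16 -0.24  0.75] T [0.234 0.044 0.099] op 17.7 q [-0.288  0.202  1.772 -0.018  1.163 -1.866]
```

View pics/s6.png

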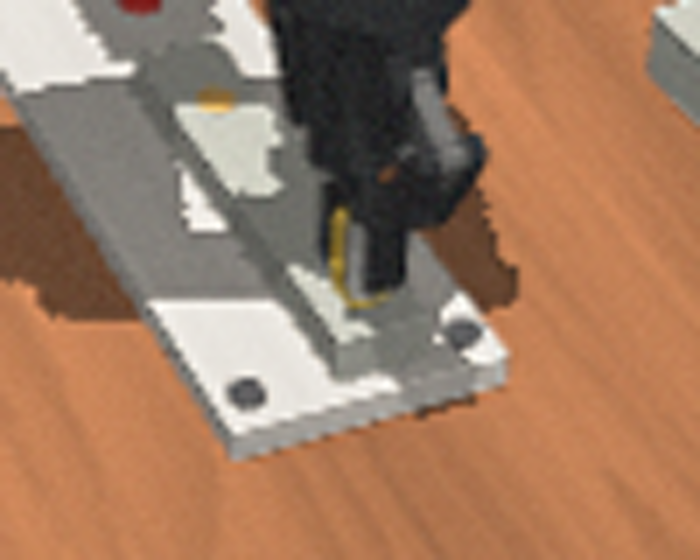

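>>> servo_tool(
  commands=[0.006,0.005,0,-0.2,0,1.2,0,0.006,0.005,0,-0.2,0,1.2,0,0.006,0.005,0,-0.2,0,1.2,0,0,0,0,0,0,1.2,0],
)

```text
t: 4.6
tool_pos: [0.5989, -0.0596, 0.0224]
tool_rot: [-1.575, 0.001, -0.003]
contact_force: [-0.0, -2.5, 0.5]
opening: 0.0174
```

Run:
```python
from h import *
o,M=st()
```

```text
t 4.6 p [598.9 -59.6  22.4] yaw 89.85 down [ 0.002 -0.004 -1.   ] F [-0.03 -2.46  0.46] T [-0.571  0.135  0.078] op 17.4 q [-0.221  0.176  1.803 -0.004  1.161 -1.788]
```

>>> servo_tool(
  commands=[0,0,0,0,0,0.9,0,0,0,0,0,0,0.7,0,0,0,0,0,0,0.3,0,0,0,0,0,0,0,0],
)

```text
t: 5.0
tool_pos: [0.5987, -0.0366, 0.0224]
tool_rot: [-1.575, -0.002, -0.001]
contact_force: [-0.0, -1.8, -0.1]
opening: 0.0178
```

Run:
```python
from h import *
o,M=st()
d=grab('side','side7');t=grab('top','top7')
cv2.imwrite('pics/s7.png',cv2.resize(d['frame'][150:260,280:380,::-1],None,fx=5,fy=5,interpolation=cv2.INTER_CUBIC))
cv2.imwrite('pics/t7.png',cv2.resize(t['frame'][150:230,265:385,::-1],None,fx=6,fy=6,interpolation=cv2.INTER_CUBIC))
st()
```

```text
t 5.0 p [598.7 -36.6  22.4] yaw 90.06 down [ 0.002 -0.005 -1.   ] F [-0.04 -1.77 -0.15] T [-0.565  0.065  0.011] op 17.8 q [-0.183  0.172  1.807 -0.005  1.16  -1.753]
t 5.1 p [598.8 -36.6  22.5] yaw 90.01 down [ 0.002 -0.003 -1.   ] F [-0.57  0.8   0.72] T [-0.122  0.065  0.037] op 17.5 q [-0.184  0.172  1.807 -0.003  1.16  -1.753]
```

View pics/s7.png

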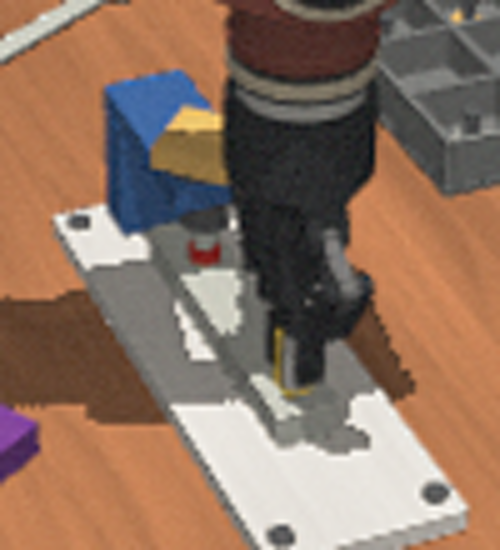

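View pics/t7.png

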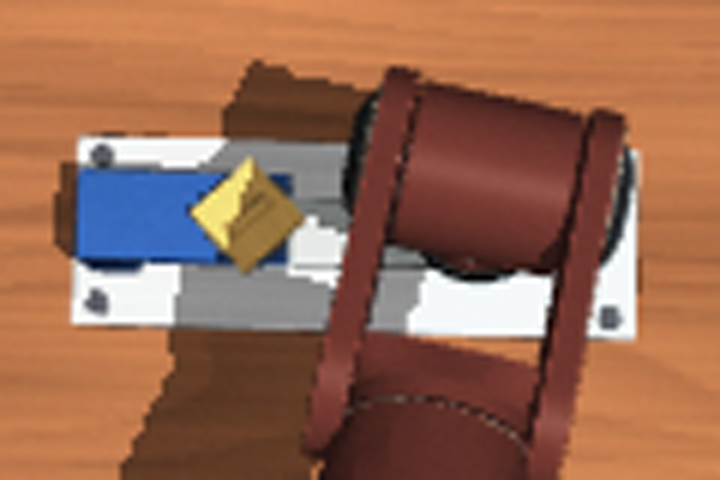

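>>> servo_tool(
  commands=[0,0,0,0,0,0,0.45,0,0,0,0,0,0,0.45,0,0,0,0,0,0,0.5,0,0,0,0,-3,0,0.5,0,0,0,0,-4,0,0.5,0,0,0,-1.2,-3,-3,0.5,0,0,0,-1.8,0,-4.3,0.5,0,0,0,-1.8,0,-4.3,0.5,0,0,0,-1.8,0,-4.3,0.5,0,0,0,-1.8,0,-4.3,0.5,0,0,0,-1.8,0,-4.3,0.5,0,0,0,-1.5,0,-3.5,0.5,0,0,0,-0.5,0,-1.5,0.5,0,0,0,0,0,0,0.5],
)

```text
t: 6.5
tool_pos: [0.4726, -0.3419, 0.1278]
tool_rot: [-1.572, -0.004, -0.006]
contact_force: [-0.2, 0.4, 0.2]
opening: 0.0428
```

Run:
```python
from h import *
o,M=st()
d=grab('side','side8')
cv2.imwrite('pics/s8.png',cv2.resize(d['frame'][150:250,280:380,::-1],None,fx=6,fy=6,interpolation=cv2.INTER_CUBIC))
cv2.imwrite('pics/s8b.png',cv2.resize(d['frame'][240:360,280:400,::-1],None,fx=5,fy=5,interpolation=cv2.INTER_CUBIC))
t=grab('top','top8')
cv2.imwrite('pics/t8.png',cv2.resize(t['frame'][150:230,265:385,::-1],None,fx=6,fy=6,interpolation=cv2.INTER_CUBIC))
st()
```

```text
t 6.5 p [ 472.6 -341.9  127.8] yaw 89.93 down [ 0.006 -0.001 -1.   ] F [-0.16  0.39  0.21] T [-0.019 -0.021  0.014] op 42.8 q [-0.756  0.01   1.788  0.004  1.338 -2.326]
t 6.6 p [ 473.4 -339.8  127.5] yaw 90.09 down [ 0.006 -0.    -1.   ] F [-0.29  0.19  0.62] T [-0.016 -0.044 -0.023] op 42.8 q [-0.752  0.009  1.789  0.004  1.338 -2.326]
```

View pics/s8.png

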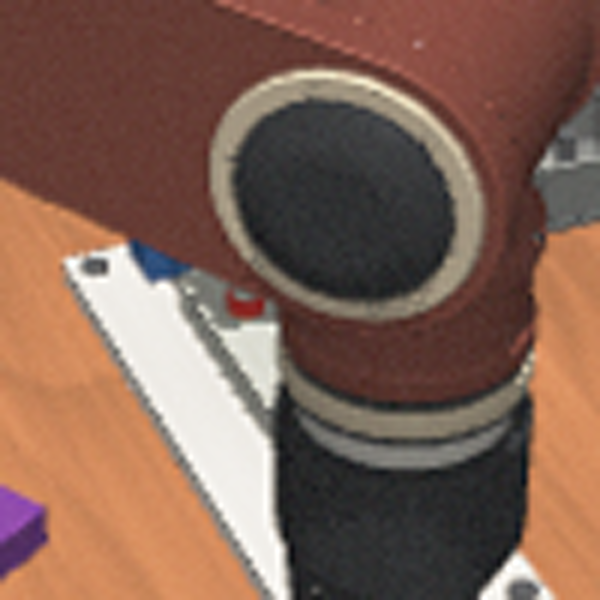

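View pics/s8b.png

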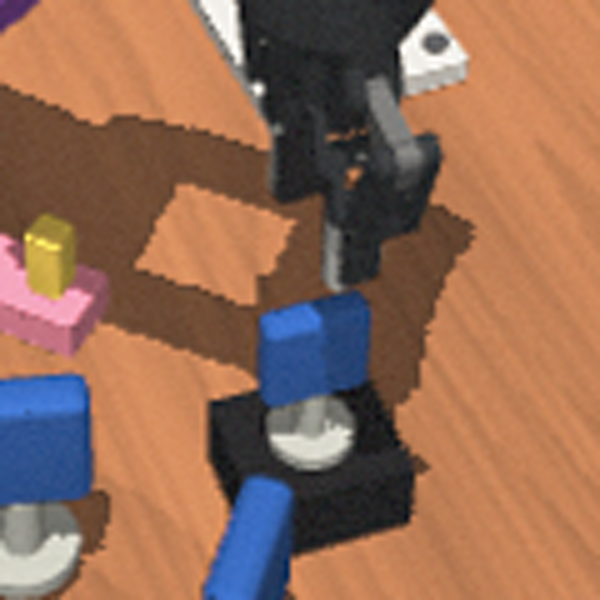

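View pics/t8.png

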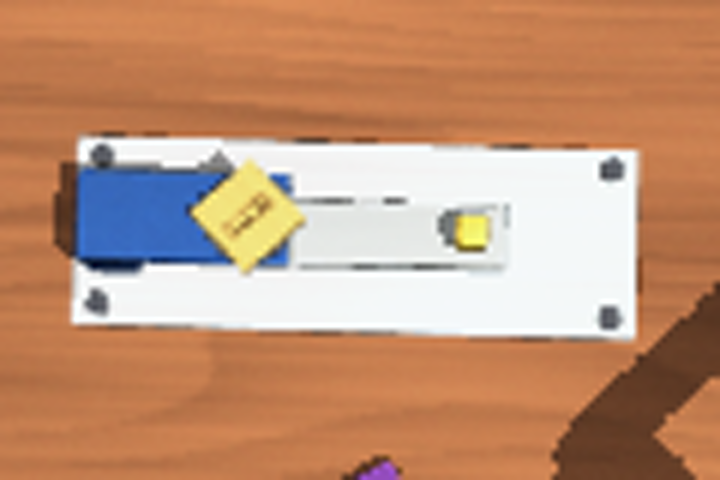

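Run:
```python
from m import *
t=load('top8')
f=lambda x,y,z:ray(t,265+(x-2.5)/6,150+(y-2.5)/6,z)
hd=f(247.75,214.75,.122);ps=f(472,231,.074);print(hd,ps,(hd-ps)*1000)
print('slot',f(226,230,.122),f(270,198,.122))
print('plate corners',[f(*c,.016).round(4) for c in((78,137),(637,151),(636,340),(72,325))])
print('bar outer end corners',f(507,205,.038),f(505,269,.038))
hsv=cv2.cvtColor(t['frame'],cv2.COLOR_RGB2HSV).astype(int);yel=(hsv[...,0]>14)&(hsv[...,0]<34)&(hsv[...,1]>90)&(hsv[...,2]>120)
m=yel.copy();m[:]=0;m[180:197,295:317]=yel[180:197,295:317];rect(t,m,.122,'head')
# head: weighted corners using minAreaRect on upscaled
m[:]=0;m[183:195,337:350]=yel[183:195,337:350];rect(t,m,.074,'post')
```

```text
[0.60279306 0.08479706 0.122     ] [ 0.60227634 -0.03774684  0.074     ] [  0.516719   122.54389956  48.        ]
slot [0.59419831 0.0962401  0.122     ] [0.61221736 0.07309948 0.122     ]
plate corners [array([0.6561, 0.1898, 0.016 ]), array([ 0.6573, -0.1337,  0.016 ]), array([ 0.5478, -0.1354,  0.016 ]), array([0.5471, 0.189 , 0.016 ])]
bar outer end corners [ 0.62132538 -0.05838397  0.038     ] [ 0.58472181 -0.05815534  0.038     ]
head 172 px 305.8 186.1 centroid [0.6005 0.0848] pcaang 84.1 sd*sqrt12 [0.0391 0.0457] rect [601.6  85.2] [43.7 41.2] 46.7
post 26 px 342.9 188.1 centroid [ 0.6021 -0.0367] pcaang 148.7 sd*sqrt12 [0.0163 0.0184] rect [600.9 -37. ] [16.8 13.4] 1.5
```

>>> servo_tool(
  commands=[0,0,0.005,0,3,0.1,0.5,0,0,0,0,2.5,0,0.5,0,0,0,0,1.5,0,0.5,0,0,0,0,0.6,0,0.5,0,0,0,0,0,0,0.5],
)

```text
t: 7.1
tool_pos: [0.4786, -0.3322, 0.0506]
tool_rot: [-1.57, -0.012, 0.005]
contact_force: [-0.3, 0.6, 0.5]
opening: 0.0425
```

Run:
```python
from h import *
o,M=st()
d=grab('side','side9')
cv2.imwrite('pics/s9b.png',cv2.resize(d['frame'][250:360,280:400,::-1],None,fx=5,fy=5,interpolation=cv2.INTER_CUBIC))
```

```text
t 7.1 p [ 478.6 -332.2   50.6] yaw 90.62 down [ 0.004  0.001 -1.   ] F [-0.34  0.59  0.54] T [-0.022  0.018 -0.022] op 42.5 q [-0.736  0.096  1.838  0.004  1.205 -2.319]
```

View pics/s9b.png

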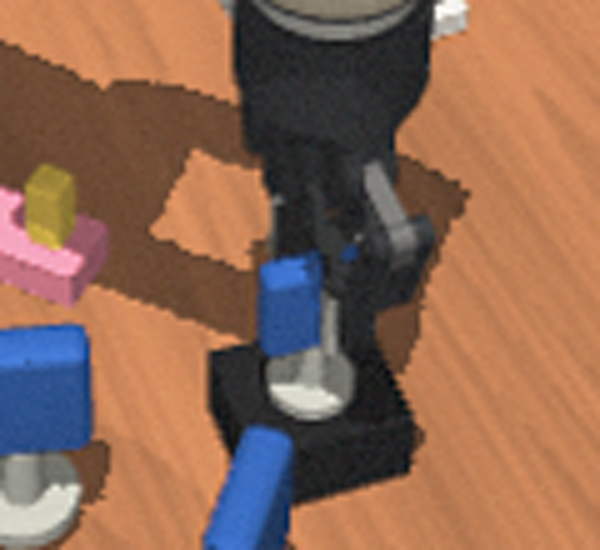

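>>> servo_tool(
  commands=[0,0.006,0.004,-0.6,0,-0.5,0.5,0,0,0,-0.3,0,-0.3,0.5,0,0,0,0,0,0,0.5],
)

```text
t: 7.45
tool_pos: [0.471, -0.3423, 0.0544]
tool_rot: [-1.574, -0.007, 0.001]
contact_force: [1.2, 0.5, -0.4]
opening: 0.0429
```

Run:
```python
from h import *
o,M=st()
```

```text
t 7.45 p [ 471.  -342.3   54.4] yaw 90.29 down [ 0.004 -0.004 -1.   ] F [ 1.25  0.53 -0.38] T [-0.005 -0.006  0.039] op 42.9 q [-0.756  0.088  1.839  0.     1.209 -2.332]
```

>>> servo_tool(
  commands=[0,0,0,0.1,0.4,0.35,0.3,0,0,0,0,0,0,0.2,0,0,0,0,0,0,0.1,0,0,0,0,0,0,0,0,0,0,0,0,0,0],
  grip_force=60,
)

```text
t: 7.95
tool_pos: [0.4723, -0.3388, 0.0514]
tool_rot: [-1.574, -0.007, -0.001]
contact_force: [-0.2, 0.9, 0.9]
opening: 0.0151
```

Run:
```python
from h import *
o,M=st()
d=grab('side','side10')
cv2.imwrite('pics/s10b.png',cv2.resize(d['frame'][250:360,280:400,::-1],None,fx=5,fy=5,interpolation=cv2.INTER_CUBIC))
```

```text
t 7.95 p [ 472.3 -338.8   51.4] yaw 90.22 down [ 0.006 -0.004 -1.   ] F [-0.24  0.91  0.94] T [0.069 0.065 0.001] op 15.1 q [-7.510e-01  8.900e-02  1.844e+00  1.000e-03  1.202e+00 -2.326e+00]
```

View pics/s10b.png

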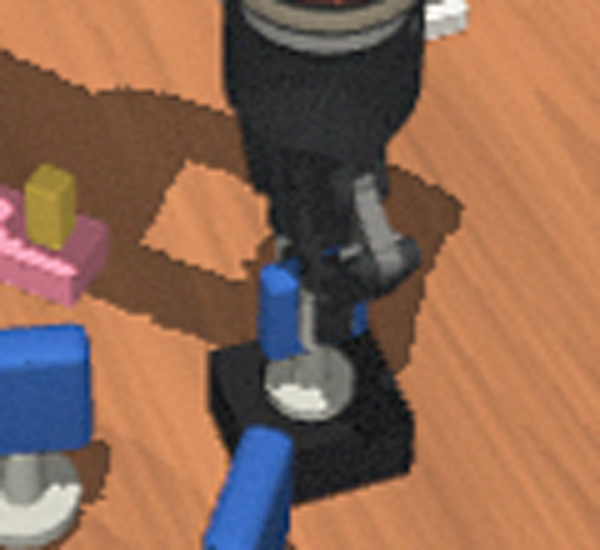

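>>> servo_tool(
  commands=[0,0,0,0,-1,0,0,0,0,0,0,-2,0,0,0,0,0,0,-3,0,0,0,0,0,0,-4,0,0,0,0,0,0.5,-3,1,0,0,0,0,1.3,0,4,0,0,0,0,1.3,0,4.3,0,0,0,0,1.3,0,4.3,0,0,0,0,1.3,0,4.3,0,0,0,0,1.3,0,4.3,0,0,0,0,1.3,0,4.3,0,0,0,0,1.3,0,4.3,0,0,0,0,1.3,0,4.3,0,0,0,0,1,0,3,0,0,0,0,0.5,0,1.5,0,0,0,0,0,0,0,0],
)

```text
t: 9.6
tool_pos: [0.6012, 0.0691, 0.1947]
tool_rot: [-1.583, -0.015, -0.016]
contact_force: [-0.1, -0.3, -1.3]
opening: 0.0154
```

Run:
```python
from h import *
o,M=st()
```

```text
t 9.6 p [601.2  69.1 194.7] yaw 89.95 down [ 0.019 -0.012 -1.   ] F [-0.14 -0.32 -1.28] T [-0.01   0.022 -0.054] op 15.4 q [-0.002 -0.     1.684 -0.012  1.438 -1.571]
```

>>> servo_tool(
  commands=[0.012,0,0.019,0,0,1.2,0,0,0.13,0,0,0,0.3,0,0,0.14,0,0,0,0,0,0,0.14,0,0,0,0,0,0,0.14,0,0,0,0,0,0,0.14,0,0,0,0,0,0,0.08,0,0,0,0,0,0,0,0,0,0,0,0],
)

```text
t: 10.4
tool_pos: [0.6005, 0.0769, 0.1952]
tool_rot: [-1.477, 0.642, -0.632]
contact_force: [1.1, 0.3, -0.8]
opening: 0.0154
```

Run:
```python
from h import *
o,M=st()
d=grab('side','side11');t=grab('top','top11')
cv2.imwrite('pics/s11.png',cv2.resize(d['frame'][120:220,270:370,::-1],None,fx=6,fy=6,interpolation=cv2.INTER_CUBIC))
cv2.imwrite('pics/t11.png',cv2.resize(t['frame'][150:230,265:385,::-1],None,fx=6,fy=6,interpolation=cv2.INTER_CUBIC))
st()
```

```text
t 10.4 p [600.5  76.9 195.2] yaw 43.29 down [-0.006  0.001 -1.   ] F [ 1.05  0.3  -0.77] T [ 0.016  0.018 -0.021] op 15.4 q [ 4.000e-03  1.700e-02  1.666e+00  1.000e-03  1.465e+00 -7.520e-01]
t 10.5 p [600.5  77.1 195.3] yaw 43.42 down [-0.006  0.001 -1.   ] F [-0.09  0.   -1.22] T [ 0.018 -0.013  0.002] op 15.3 q [ 5.000e-03  1.700e-02  1.666e+00  1.000e-03  1.465e+00 -7.530e-01]
```

View pics/s11.png

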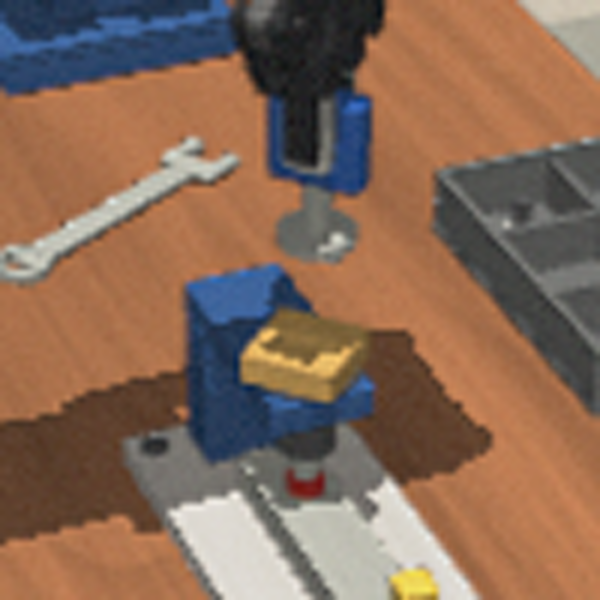

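View pics/t11.png

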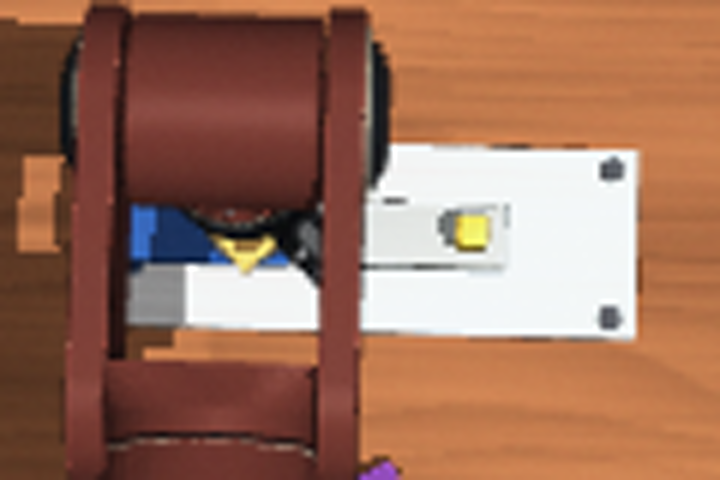

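Run:
```python
from h import *
d=load('side11')
f=lambda x,y,z:ray(d,270+(x-2.5)/6,120+(y-2.5)/6,z).round(4)
print('disc bottom ctr',f(317,239,.178),f(317,228,.184),'tcp',monitor.get_obs()['tool_pos'])
print('head',[f(x,y,.122) for x,y in((242,352),(280,310),(370,333),(334,382))], )
print('wing top', f(300,90,.2526))
```

```text
disc bottom ctr [0.6011 0.0792 0.178 ] [0.6008 0.0786 0.184 ] tcp [0.60051336 0.07713797 0.19525179]
head [array([0.5683, 0.0871, 0.122 ]), array([0.5973, 0.1133, 0.122 ]), array([0.6278, 0.0799, 0.122 ]), array([0.5972, 0.0493, 0.122 ])]
wing top [0.5933 0.0802 0.2526]
```

>>> servo_tool(
  commands=[0,0,-0.006,-0.4,1.5,0.35,0,0,0,0,0,1.3,0,0,0,0,0,0,0.5,0,0,0,0,0,0,0,0,0],
)

```text
t: 10.9
tool_pos: [0.5993, 0.0823, 0.1582]
tool_rot: [-1.482, 0.636, -0.632]
contact_force: [-0.4, 0.5, -1.6]
opening: 0.0155
```

Run:
```python
from h import *
o,M=st()
d=grab('side','side12');t=grab('top','top12')
cv2.imwrite('pics/s12.png',cv2.resize(d['frame'][135:205,285:355,::-1],None,fx=8,fy=8,interpolation=cv2.INTER_CUBIC))
cv2.imwrite('pics/t12.png',cv2.resize(t['frame'][165:210,285:345,::-1],None,fx=10,fy=10,interpolation=cv2.INTER_CUBIC))
st()
```

```text
t 10.9 p [599.3  82.3 158.2] yaw 43.53 down [-0.004 -0.004 -1.   ] F [-0.45  0.5  -1.62] T [-0.023 -0.019  0.004] op 15.5 q [ 0.015  0.042  1.704 -0.004  1.401 -0.744]
t 11.0 p [599.8  82.3 159.3] yaw 43.52 down [-0.003 -0.004 -1.   ] F [ 0.62  0.25 -1.32] T [ 0.017  0.02  -0.036] op 15.2 q [ 0.015  0.041  1.702 -0.004  1.401 -0.744]
```

View pics/s12.png

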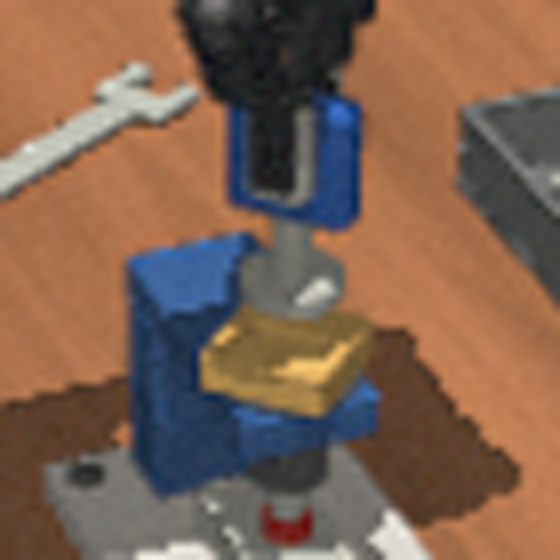

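View pics/t12.png

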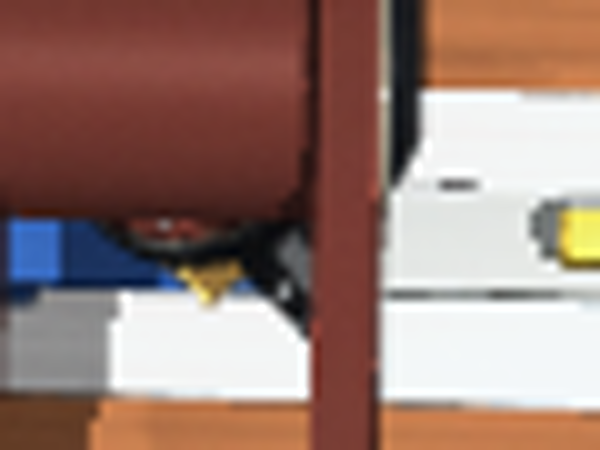

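Run:
```python
from h import *
d=load('side12')
def cen(x,y,z):
    p=ray(d,285+(x-3.5)/8,135+(y-3.5)/8,z);return p
p=cen(294,318,.141);print('center from front rim',p-np.array([-.383*.018,-.924*.018,0]))
print('head centre',ray(d,320.7,176.9,.122))
for x,y in((202,355),(377,325),(322,398)):print(cen(x,y,.122))
# slot end left/right: bright strip
```

```text
center from front rim [0.59978224 0.08302121 0.141     ]
head centre [0.5977789 0.0823525 0.122    ]
[0.56685222 0.08406809 0.122     ]
[0.6287045  0.07901795 0.122     ]
[0.59417962 0.04505947 0.122     ]
```

>>> servo_tool(
  commands=[0,0,0,-0.3,0.4,0.2,0,0,0,0,-0.08,0.2,0.05,0,0,0,0,0,0,0,0],
)

```text
t: 11.3
tool_pos: [0.5998, 0.0872, 0.1541]
tool_rot: [-1.48, 0.633, -0.635]
contact_force: [0.1, -0.5, -0.9]
opening: 0.015
```

Run:
```python
from h import *
o,M=st()
d=grab('side','side13')
cv2.imwrite('pics/s13.png',cv2.resize(d['frame'][150:200,295:345,::-1],None,fx=12,fy=12,interpolation=cv2.INTER_CUBIC))
st()
```

```text
t 11.3 p [599.8  87.2 154.1] yaw 43.54 down [-0.    -0.004 -1.   ] F [ 0.09 -0.53 -0.9 ] T [ 0.046 -0.055 -0.017] op 15.0 q [ 0.024  0.045  1.707 -0.004  1.39  -0.736]
t 11.35 p [599.8  87.2 154.2] yaw 43.53 down [-0.    -0.004 -1.   ] F [ 0.6  -0.56 -1.82] T [ 0.025  0.023 -0.015] op 15.3 q [ 0.024  0.045  1.707 -0.004  1.39  -0.736]
```

View pics/s13.png

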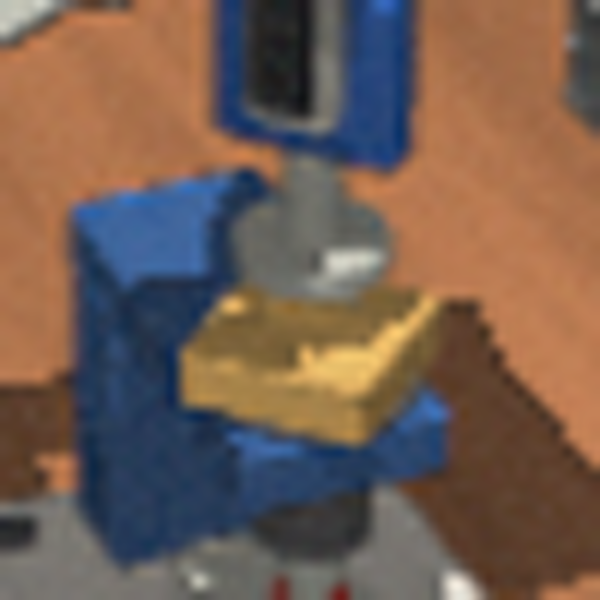

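>>> servo_tool(
  commands=[0,0,0,0.1,0,-0.2,0,0,0,0,0,0.3,0,0,0,0,0,0,0.3,0,0],
)

```text
t: 11.65
tool_pos: [0.5998, 0.0848, 0.1492]
tool_rot: [-1.479, 0.631, -0.637]
contact_force: [0.3, 0.8, -0.9]
opening: 0.0147
```

Run:
```python
from h import *
o,M=st()
```

```text
t 11.65 p [599.8  84.8 149.2] yaw 43.54 down [ 0.002 -0.004 -1.   ] F [ 0.35  0.85 -0.93] T [-0.028 -0.048  0.008] op 14.7 q [ 0.02   0.046  1.714 -0.004  1.379 -0.739]
```

>>> servo_tool(
  commands=[0,0,0,0,0.3,0,0,0,0,0,0,0.3,0,0],
)

```text
t: 11.85
tool_pos: [0.5998, 0.0847, 0.1427]
tool_rot: [-1.479, 0.631, -0.637]
contact_force: [-0.2, 0.2, -0.4]
opening: 0.0151
```

Run:
```python
from h import *
o,M=st()
```

```text
t 11.85 p [599.8  84.7 142.7] yaw 43.52 down [ 0.002 -0.004 -1.   ] F [-0.21  0.25 -0.44] T [-0.004  0.022  0.049] op 15.1 q [ 0.019  0.052  1.72  -0.004  1.368 -0.739]
```

>>> servo_tool(
  commands=[0,0,0,0,0.25,0,0,0,0,0,0,0.2,0,0],
)

```text
t: 12.05
tool_pos: [0.5996, 0.0847, 0.1373]
tool_rot: [-1.479, 0.632, -0.636]
contact_force: [-0.8, 1.3, 7.2]
opening: 0.0151
```

Run:
```python
from h import *
o,M=st()
d=grab('side','side14')
cv2.imwrite('pics/s14.png',cv2.resize(d['frame'][150:210,295:345,::-1],None,fx=10,fy=10,interpolation=cv2.INTER_CUBIC))
st()
```

```text
t 12.05 p [599.6  84.7 137.3] yaw 43.52 down [ 0.001 -0.004 -1.   ] F [-0.84  1.34  7.24] T [ 0.097  0.013 -0.028] op 15.1 q [ 0.019  0.056  1.724 -0.004  1.36  -0.739]
t 12.1 p [599.7  84.7 137.6] yaw 43.52 down [ 0.002 -0.004 -1.   ] F [ 0.11  1.15 -1.24] T [-0.05  -0.002 -0.047] op 15.2 q [ 0.019  0.056  1.724 -0.004  1.36  -0.739]
```

View pics/s14.png

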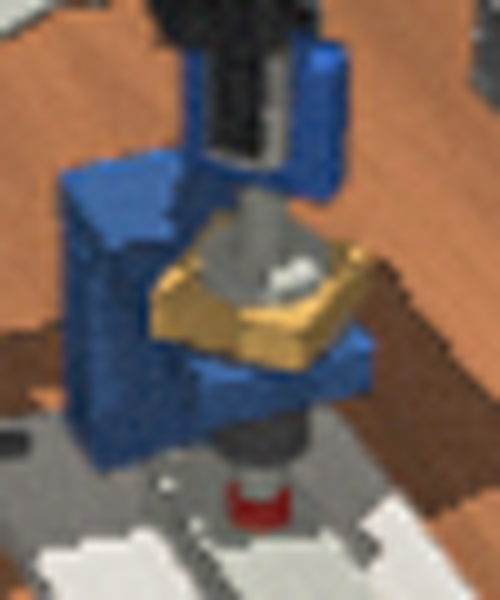

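>>> servo_tool(
  commands=[0,0.12,0,0,0,0,0,0,0.12,0,0,0,0,0,0,0.12,0,0,0,0,0,0,0.12,0,0,0,0,0,0,0.12,0,0,0,0,0,0,0.12,0,0,0,0,0,0,0.12,0,0,0,0,0],
)

```text
t: 12.8
tool_pos: [0.5988, 0.0848, 0.1377]
tool_rot: [-1.158, 1.29, -1.294]
contact_force: [-1.1, -0.1, -1.2]
opening: 0.0154
```

Run:
```python
from h import *
o,M=st()
d=grab('side','side15')
cv2.imwrite('pics/s15.png',cv2.resize(d['frame'][150:210,295:345,::-1],None,fx=10,fy=10,interpolation=cv2.INTER_CUBIC))
st()
```

```text
t 12.8 p [598.8  84.8 137.7] yaw -6.4 down [-0.001 -0.004 -1.   ] F [-1.13 -0.15 -1.21] T [0.015 0.128 0.069] op 15.4 q [ 0.02   0.056  1.724 -0.004  1.363  0.132]
t 12.85 p [598.8  84.8 137.7] yaw -6.58 down [-0.001 -0.004 -1.   ] F [-1.   -0.37 -1.16] T [0.004 0.157 0.078] op 15.3 q [ 0.02   0.056  1.724 -0.004  1.363  0.136]
```

View pics/s15.png

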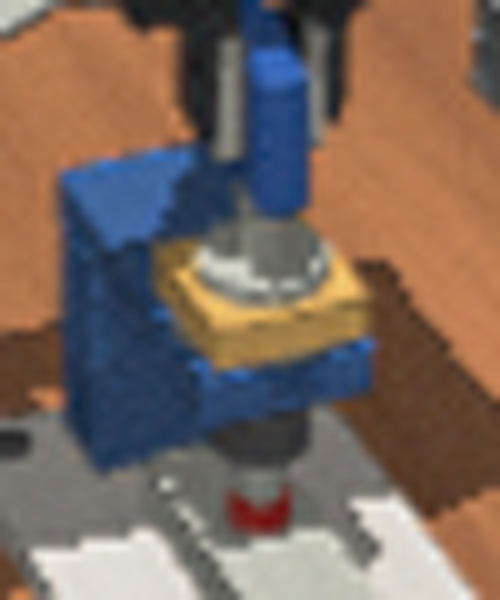

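>>> servo_tool(
  commands=[0,0.12,0,0,0,0,0,0,0.12,0,0,0,0,0,0,0.12,0,0,0,0,0,0,0.12,0,0,0,0,0,0,0.12,0,0,0,0,0,0,0.12,0,0,0,0,0,0,0.12,0,0,0,0,0],
)

```text
t: 13.55
tool_pos: [0.5977, 0.0859, 0.1377]
tool_rot: [-0.586, 1.879, -1.882]
contact_force: [0.3, 0.4, -1.1]
opening: 0.0152
```

Run:
```python
from h import *
o,M=st()
d=grab('side','side16')
A=[cv2.resize(load(k)['frame'][190:212,305:335,::-1],None,fx=12,fy=12,interpolation=cv2.INTER_CUBIC) for k in('side14','side15','side16')]
cv2.imwrite('pics/s16.png',np.vstack(A)[:,:360]);
cv2.imwrite('pics/s16b.png',cv2.resize(d['frame'][150:210,295:345,::-1],None,fx=10,fy=10,interpolation=cv2.INTER_CUBIC))
for k in('side0','side8','side14','side15','side16'):
    f=load(k)['frame'].astype(float);red=(f[...,0]-f[...,1])[196:208,318:324].mean(1);print(k,red.round(0))
st()
```

```text
t 13.55 p [597.7  85.9 137.7] yaw -55.61 down [-0.004 -0.003 -1.   ] F [ 0.33  0.45 -1.07] T [0.094 0.116 0.1  ] op 15.2 q [ 0.021  0.056  1.724 -0.003  1.366  0.992]
side0 [-1.  1. 10. 27. 72. 80. 54.  5.  2.  4.  4.  3.]
side8 [37. 37. 27. 27. 84. 92. 68.  4. -2. -0.  0. -0.]
side14 [-0.  0. 10. 29. 74. 81. 58.  4. -1.  0.  0.  1.]
side15 [ 1. -0.  2. 16. 58. 80. 70. 18. -2.  0.  0.  0.]
side16 [ 0.  0.  1. 10. 36. 79. 78. 33. -3.  0.  0. -0.]
t 13.6 p [597.7  85.9 137.7] yaw -55.8 down [-0.004 -0.003 -1.   ] F [-0.79  1.21 -0.09] T [0.067 0.09  0.044] op 15.2 q [ 0.021  0.056  1.724 -0.003  1.366  0.995]
```

View pics/s16.png

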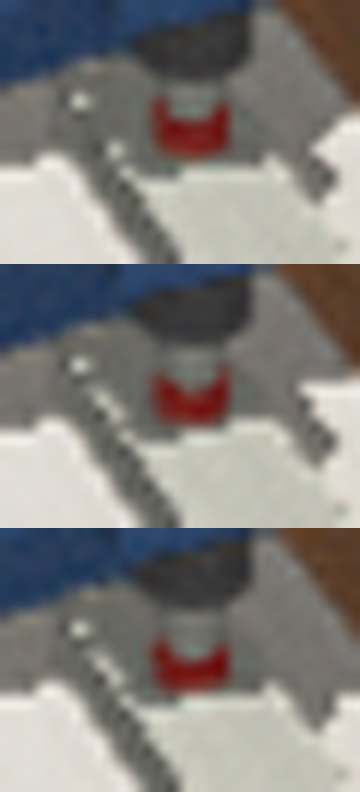

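View pics/s16b.png

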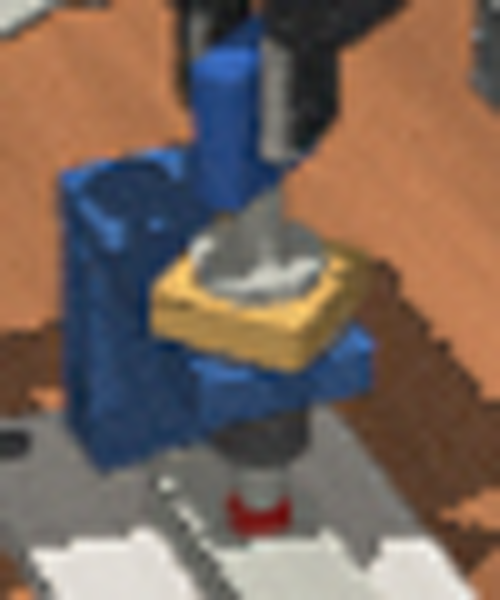

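>>> servo_tool(
  commands=[0,0.12,0,0,0,0,0,0,0.12,0,0,0,0,0,0,0,0,0,0,0,0.3,0,0,0,0,0,0,0.5,0,0,0,0,0,0,0.5,0,0,0,0,0,0,0.5],
)

```text
t: 14.2
tool_pos: [0.5985, 0.0862, 0.1386]
tool_rot: [-0.38, 2.019, -2.022]
contact_force: [-0.2, -0.0, -0.4]
opening: 0.0431
```

Run:
```python
from h import *
o,M=st()
d=grab('side','side17')
for k in('side14','side15','side16','side17'):
    f=load(k)['frame'].astype(float);red=(f[...,0]-f[...,1])[196:208,318:324].mean(1);print(k,red.round(0))
cv2.imwrite('pics/s17.png',cv2.resize(d['frame'][150:210,295:345,::-1],None,fx=10,fy=10,interpolation=cv2.INTER_CUBIC))
```

```text
t 14.2 p [598.5  86.2 138.6] yaw -68.82 down [-0.002 -0.002 -1.   ] F [-0.15 -0.03 -0.4 ] T [0.016 0.01  0.027] op 43.1 q [ 0.021  0.056  1.723 -0.002  1.365  1.223]
side14 [-0.  0. 10. 29. 74. 81. 58.  4. -1.  0.  0.  1.]
side15 [ 1. -0.  2. 16. 58. 80. 70. 18. -2.  0.  0.  0.]
side16 [ 0.  0.  1. 10. 36. 79. 78. 33. -3.  0.  0. -0.]
side17 [-0.  0.  0. 10. 34. 79. 78. 33. -2.  0.  0.  0.]
```

View pics/s17.png

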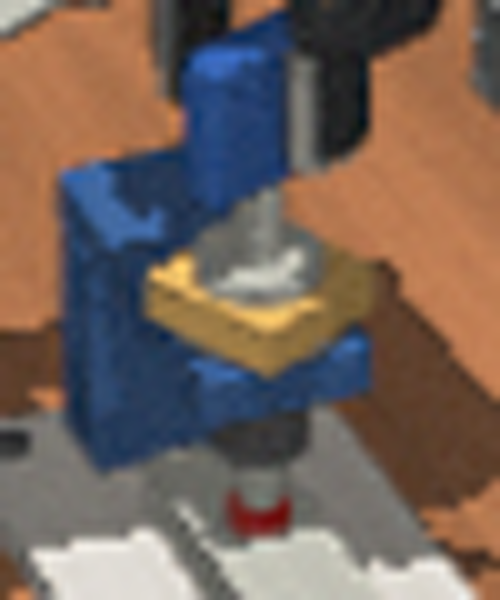

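>>> servo_tool(
  commands=[0,0,0,0,-2,0,0.5,0,0,0,0,-4,0,0.5,0,0,0,0,-1.5,0,0.5,0,0.13,0,0,0,0,0.5,0,0.13,0,0,0,0,0.5,0,0.11,0,0,0,0,0.5,0,0,0,0,0,4,0.5,0,0,0,0,0,4.3,0.5,0,0,0,0,0,3,0.5,0,0,0,0,0,0,0.5],
)

```text
t: 15.25
tool_pos: [0.5971, -0.029, 0.2136]
tool_rot: [-0.001, -2.215, 2.22]
contact_force: [-0.2, 0.0, -0.7]
opening: 0.043
```

Run:
```python
from h import *
o,M=st()
```

```text
t 15.25 p [597.1 -29.  213.6] yaw -90.26 down [-0.003 -0.002 -1.   ] F [-0.19  0.01 -0.66] T [0.029 0.041 0.1  ] op 43.0 q [-0.172 -0.014  1.666 -0.003  1.492  1.404]
```

>>> servo_tool(
  commands=[0,0,0,0,4,0.7,0.5,0,0,0,0,4,0,0.45,0,0,0,0,3,0,0.45,0,0,0,0,1.5,0,0.45,0,0,0,0,0,0,0.45],
)

```text
t: 15.75
tool_pos: [0.5983, -0.0355, 0.0857]
tool_rot: [-0.005, -2.219, 2.222]
contact_force: [0.8, -1.2, 0.6]
opening: 0.0383
```

Run:
```python
from h import *
o,M=st()
d=grab('side','side18')
cv2.imwrite('pics/s18.png',cv2.resize(d['frame'][150:250,290:390,::-1],None,fx=6,fy=6,interpolation=cv2.INTER_CUBIC))
```

```text
t 15.75 p [598.3 -35.5  85.7] yaw -90.19 down [ 0.001 -0.001 -1.   ] F [ 0.84 -1.19  0.61] T [-0.006 -0.015  0.025] op 38.3 q [-1.830e-01  9.300e-02  1.777e+00 -1.000e-03  1.271e+00  1.391e+00]
```

View pics/s18.png

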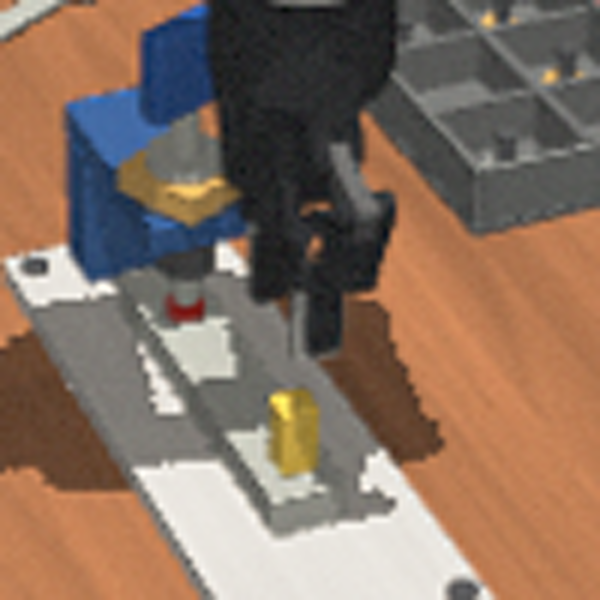

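>>> servo_tool(
  commands=[0,0,0,0,2.5,0.1,0.45,0,0,0,0,2,0,0.4,0,0,0,0,1,0,0.36,0,0,0,0,0.4,0,0.32,0,0,0,0,0,0,0.28,0,0,0,0,0,0,0.28],
)

```text
t: 16.4
tool_pos: [0.6085, -0.0366, 0.0386]
tool_rot: [0.025, 2.206, -2.216]
contact_force: [-0.2, 0.2, 0.5]
opening: 0.0238
```

Run:
```python
from h import *
o,M=st()
```

```text
t 16.4 p [608.5 -36.6  38.6] yaw -90.04 down [ 0.022 -0.005 -1.   ] F [-0.18  0.24  0.5 ] T [-0.006  0.001  0.033] op 23.8 q [-1.820e-01  1.580e-01  1.792e+00 -1.000e-03  1.169e+00  1.390e+00]
```

>>> servo_tool(
  commands=[-0.005,0,-0.022,0.8,0.6,0,0.28,0,0,0,0.2,0.6,0,0.28,0,0,0,0,0.2,0,0.28],
)

```text
t: 16.7
tool_pos: [0.5999, -0.037, 0.0265]
tool_rot: [0.004, 2.22, -2.22]
contact_force: [-0.0, 0.9, -0.9]
opening: 0.0238
```

Run:
```python
from h import *
o,M=st()
```

```text
t 16.7 p [599.9 -37.   26.5] yaw -90.03 down [ 0.003 -0.    -1.   ] F [-0.03  0.88 -0.93] T [ 0.017 -0.032  0.028] op 23.8 q [-1.860e-01  1.680e-01  1.804e+00  1.000e-03  1.167e+00  1.386e+00]
```

>>> servo_tool(
  commands=[0,0,0,0,0,0.25,0.28,0,0,0,0,0,0.2,0.28],
)

```text
t: 16.9
tool_pos: [0.5994, -0.0399, 0.0259]
tool_rot: [0.003, 2.225, -2.217]
contact_force: [1.1, 7.8, 2.3]
opening: 0.0241
```

>>> servo_tool(
  commands=[0,0,0,0,0,0.2,0.28],
)

```text
t: 17.0
tool_pos: [0.5994, -0.0402, 0.0259]
tool_rot: [0.004, 2.23, -2.213]
contact_force: [0.1, 7.2, 0.2]
opening: 0.0242
```

>>> servo_tool(
  commands=[0,0,0,0,0,0.2,0.28],
)

```text
t: 17.1
tool_pos: [0.5993, -0.0404, 0.0259]
tool_rot: [0.004, 2.234, -2.209]
contact_force: [0.6, 7.3, 1.4]
opening: 0.0239
```

>>> servo_tool(
  commands=[0,0,0,0,0,0.35,0.28],
)

```text
t: 17.2
tool_pos: [0.5992, -0.0419, 0.0258]
tool_rot: [0.003, 2.238, -2.204]
contact_force: [0.5, 6.3, 1.4]
opening: 0.024
```

>>> servo_tool(
  commands=[0,0,0,0,0,0.35,0.28],
)

```text
t: 17.3
tool_pos: [0.5992, -0.0436, 0.0258]
tool_rot: [-0.003, -2.243, 2.2]
contact_force: [0.3, 6.7, 1.9]
opening: 0.0239
```

Run:
```python
from h import *
o,M=st()
```

```text
t 17.3 p [599.2 -43.6  25.8] yaw -90.08 down [ 0.001  0.019 -1.   ] F [0.29 6.73 1.9 ] T [1.032 0.017 0.041] op 23.9 q [-0.206  0.171  1.802  0.021  1.171  1.358]
```

>>> servo_tool(
  commands=[0.019,0,0,0,0,-0.4,0.28,0,0,0,0,0,-0.2,0.28],
)

```text
t: 17.5
tool_pos: [0.5994, -0.0388, 0.026]
tool_rot: [0.004, 2.217, -2.226]
contact_force: [-0.2, -5.3, 0.0]
opening: 0.0238
```

>>> servo_tool(
  commands=[0,0,0,0,0,-0.35,0.28],
)

```text
t: 17.6
tool_pos: [0.5993, -0.0367, 0.0259]
tool_rot: [0.003, 2.213, -2.229]
contact_force: [-0.9, -5.8, -1.4]
opening: 0.0239
```

Run:
```python
from h import *
o,M=st()
```

```text
t 17.6 p [599.3 -36.7  25.9] yaw -90.06 down [ 0.002 -0.007 -1.   ] F [-0.93 -5.82 -1.36] T [-0.888  0.004  0.045] op 23.9 q [-0.181  0.168  1.805 -0.008  1.166  1.393]
```

>>> servo_tool(
  commands=[-0.005,0,0,0,0,0.25,0.35,0,0,0,0,-3,0,0.4,0,0,0,0,-4,0,0.5,0,0,0,0,-4,0,0.5,0,0,0,0,-4,0,0.5,0,0,0,0,-3,-1,0.5,0,0,0,0,0,-3.5,0.5,0,0,0,0,0,-4,0.5,0,-0.12,0,0,0,-3,0.5,0,-0.12,0,0,0,0,0.5,0,-0.12,0,0,0,0,0.5,0,0,0,0,0,0,0.5],
)

```text
t: 18.8
tool_pos: [0.5996, 0.0797, 0.2151]
tool_rot: [-0.374, 2.019, -2.015]
contact_force: [0.3, -0.3, 0.0]
opening: 0.0427
```

Run:
```python
from h import *
o,M=st()
dx,dy=.5987-o['tool_pos'][0],.0855-o['tool_pos'][1]
print('need tool x,z mm',1000*(dx*M[0,0]+dy*M[1,0]),1000*(dx*M[0,2]+dy*M[1,2]))
d=grab('side','side19')
cv2.imwrite('pics/s19.png',cv2.resize(d['frame'][120:250,285:385,::-1],None,fx=4.5,fy=4.5,interpolation=cv2.INTER_CUBIC))
```

```text
t 18.8 p [599.6  79.7 215.1] yaw -68.75 down [ 0.004  0.003 -1.   ] F [ 0.29 -0.29  0.04] T [-0.003 -0.004 -0.017] op 42.7 q [ 0.008 -0.004  1.653  0.003  1.488  1.207]
need tool x,z mm -1.3133014070310636 -5.740997695045054
```

View pics/s19.png

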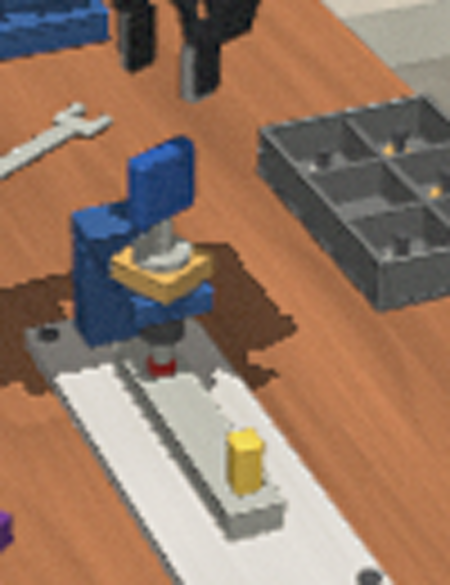

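>>> servo_tool(
  commands=[0,0,0,-0.15,1,-0.5,0.5,0,0,0,0,2.5,0,0.5,0,0,0,0,2,0,0.5,0,0,0,0,1.2,0,0.5,0,0,0,0,0,0,0.5],
)

```text
t: 19.35
tool_pos: [0.5993, 0.0846, 0.1441]
tool_rot: [-0.361, 2.027, -2.022]
contact_force: [-0.2, -0.7, -0.4]
opening: 0.0428
```

Run:
```python
from h import *
o,M=st()
dx,dy=.5987-o['tool_pos'][0],.0855-o['tool_pos'][1]
print('need tool x,z mm',1000*(dx*M[0,0]+dy*M[1,0]),1000*(dx*M[0,2]+dy*M[1,2]))
```

```text
t 19.35 p [599.3  84.6 144.1] yaw -69.5 down [ 0.004  0.003 -1.   ] F [-0.17 -0.69 -0.44] T [ 0.008 -0.022 -0.006] op 42.8 q [0.016 0.047 1.722 0.003 1.368 1.228]
need tool x,z mm 0.27524998300974934 -1.0629070240647212
```

>>> servo_tool(
  commands=[0,0,0,0,0.6,-0.15,0.3,0,0,0,0,0.1,0,0.1,0,0,0,0,0,0,0,0,0,0,0,0,0,0,0,0,0,0,0,0,0],
)

```text
t: 19.85
tool_pos: [0.5992, 0.0862, 0.1376]
tool_rot: [-0.359, 2.028, -2.022]
contact_force: [-0.8, -0.5, -1.8]
opening: 0.0154
```

Run:
```python
from h import *
o,M=st()
```

```text
t 19.85 p [599.2  86.2 137.6] yaw -69.6 down [ 0.005  0.004 -1.   ] F [-0.79 -0.54 -1.78] T [0.025 0.042 0.015] op 15.4 q [0.018 0.053 1.728 0.004 1.356 1.232]
```

>>> servo_tool(
  commands=[0,0.11,0,0,0,0,0,0,0.11,0,0,0,0,0,0,0,0,0,0,0,0],
)

```text
t: 20.15
tool_pos: [0.5991, 0.0862, 0.1376]
tool_rot: [-0.134, 2.156, -2.148]
contact_force: [0.6, 0.1, -3.4]
opening: 0.0152
```

Run:
```python
from h import *
o,M=st()
```

```text
t 20.15 p [599.1  86.2 137.6] yaw -82.59 down [ 0.005  0.004 -1.   ] F [ 0.61  0.1  -3.38] T [ 0.002 -0.02   0.065] op 15.2 q [0.018 0.052 1.728 0.004 1.356 1.459]
```

>>> servo_tool(
  commands=[0,0,0,0,0,0,0.3,0,0,0,0,0,0,0.5,0,0,0,0,0,0,0.5,0,0,0,0,0,0,0.5,0,0,0,0,-2,0,0.5,0,0,0,0,-4,0,0.5,0,0,0,0,-1.5,0,0.5,0,0.13,0,0,0,0,0.5,0,0,0,0,0,4,0.5,0,0,0,0,0,4.3,0.5,0,0,0,0,0,3.5,0.5,0,0,0,0,0,0,0.5],
)

```text
t: 21.35
tool_pos: [0.6009, -0.0346, 0.2173]
tool_rot: [0.007, 2.216, -2.209]
contact_force: [0.4, -0.6, 0.1]
opening: 0.0426
```

Run:
```python
from h import *
o,M=st()
```

```text
t 21.35 p [600.9 -34.6 217.3] yaw -89.67 down [ 0.012  0.003 -1.   ] F [ 0.44 -0.63  0.08] T [ 0.031  0.028 -0.065] op 42.6 q [-0.184 -0.017  1.663  0.005  1.484  1.381]
```

>>> servo_tool(
  commands=[0.003,0,-0.012,0.1,4,0.3,0.5,0,0,0,0,4,0,0.45,0,0,0,0,3,0,0.45,0,0,0,0,2,0,0.45,0,0,0,0,1.5,0,0.45,0,0,0,0,0,0,0.45],
)

```text
t: 21.95
tool_pos: [0.6019, -0.0365, 0.0679]
tool_rot: [-0.002, 2.218, -2.216]
contact_force: [-0.1, 0.2, -0.0]
opening: 0.0386
```

Run:
```python
from h import *
o,M=st()
```

```text
t 21.95 p [601.9 -36.5  67.9] yaw -89.7 down [ 0.004  0.001 -1.   ] F [-0.1   0.18 -0.04] T [-0.017  0.022  0.003] op 38.6 q [-0.185  0.12   1.78   0.002  1.238  1.38 ]
```

>>> servo_tool(
  commands=[0,0.005,-0.006,0.2,1.8,0.25,0.42,0,0,-0.006,0.2,1.2,0,0.36,0,0,-0.004,0.1,0.8,0,0.32,0,0,0,0,0.3,0,0.28,0,0,0,0,0,0,0.28],
)

```text
t: 22.45
tool_pos: [0.599, -0.039, 0.0267]
tool_rot: [0.01, -2.218, 2.217]
contact_force: [0.4, 0.5, 0.7]
opening: 0.0238
```

Run:
```python
from h import *
o,M=st()
```

```text
t 22.45 p [599.  -39.   26.7] yaw -89.96 down [-0.008  0.    -1.   ] F [0.37 0.49 0.68] T [0.01  0.038 0.001] op 23.8 q [-1.880e-01  1.740e-01  1.797e+00 -1.000e-03  1.179e+00  1.382e+00]
```

>>> servo_tool(
  commands=[0,0,0.008,0,0,0.35,0.28,0,0,0,0,0,0.35,0.28],
)

```text
t: 22.65
tool_pos: [0.5993, -0.0444, 0.0271]
tool_rot: [0.0, 2.225, -2.216]
contact_force: [0.6, 7.8, -3.5]
opening: 0.0239
```

>>> servo_tool(
  commands=[0,0,0,0,0,0.35,0.28],
)

```text
t: 22.75
tool_pos: [0.5992, -0.0462, 0.027]
tool_rot: [0.001, 2.23, -2.212]
contact_force: [-0.4, 7.2, -1.0]
opening: 0.0238
```

>>> servo_tool(
  commands=[0,0,0,0,0,0.35,0.28],
)

```text
t: 22.85
tool_pos: [0.599, -0.0478, 0.027]
tool_rot: [0.001, 2.235, -2.207]
contact_force: [0.0, 7.6, -1.7]
opening: 0.024
```

Run:
```python
from h import *
o,M=st()
```

```text
t 22.85 p [599.  -47.8  27. ] yaw -90.01 down [ 0.001  0.012 -1.   ] F [ 0.04  7.57 -1.72] T [ 1.118 -0.049 -0.031] op 24.0 q [-0.21   0.169  1.802  0.013  1.173  1.356]
```

>>> servo_tool(
  commands=[0.012,0,0,0,0,-0.4,0.28,0,0,0,0,0,-0.35,0.28],
)

```text
t: 23.05
tool_pos: [0.5996, -0.0422, 0.028]
tool_rot: [0.004, 2.215, -2.225]
contact_force: [0.4, -8.6, -1.9]
opening: 0.0238
```

>>> servo_tool(
  commands=[0,0,0,0,0,-0.35,0.28],
)

```text
t: 23.15
tool_pos: [0.6, -0.0409, 0.0286]
tool_rot: [0.004, 2.208, -2.23]
contact_force: [-0.0, -8.3, -1.6]
opening: 0.024
```

>>> servo_tool(
  commands=[0,0,0,0,0,-0.35,0.28],
)

```text
t: 23.25
tool_pos: [0.6004, -0.0401, 0.0292]
tool_rot: [0.005, 2.2, -2.236]
contact_force: [-1.0, -8.9, -0.9]
opening: 0.0239
```

Run:
```python
from h import *
o,M=st()
```

```text
t 23.25 p [600.4 -40.1  29.2] yaw -89.94 down [ 0.005 -0.016 -1.   ] F [-0.97 -8.86 -0.89] T [-1.384  0.034 -0.015] op 23.9 q [-0.183  0.164  1.803 -0.016  1.166  1.393]
```

>>> servo_tool(
  commands=[-0.012,0,-0.004,0,0.15,-0.4,0.28,-0.006,0,0,0,0.1,-0.4,0.28],
)

```text
t: 23.45
tool_pos: [0.6013, -0.0373, 0.0278]
tool_rot: [0.002, 2.208, -2.229]
contact_force: [-0.6, -7.7, -2.1]
opening: 0.0238
```

Run:
```python
from h import *
o,M=st()
print('post y est',1000*(o['tool_pos'][1]-.04*M[1,1])-2.95)
```

```text
t 23.45 p [601.3 -37.3  27.8] yaw -89.87 down [ 0.004 -0.009 -1.   ] F [-0.58 -7.74 -2.11] T [-1.16  -0.002 -0.01 ] op 23.8 q [-0.181  0.169  1.8   -0.009  1.167  1.391]
post y est -39.906755288027675
```

>>> servo_tool(
  commands=[0,0,0,0,0,0.28,0.32,0,0,0,0,0,0,0.45,0,0,0,0,-3,0,0.5,0,0,0,0,-4,0,0.5,0,0,0,0,-4,0,0.5,0,0,0,1,-4,3,0.5,0,0,0,3,0,3,0.5,0,0,0,3,0,3.5,0.5,0,0,0,3,0,3.5,0.5,0,0,0,3,0,3.5,0.5,0,0,0,2,0,2,0.5,0,0,0,0,0,0,0.5],
)

```text
t: 24.65
tool_pos: [0.4496, -0.2285, 0.1901]
tool_rot: [0.006, 2.193, -2.227]
contact_force: [-0.2, -0.8, -0.1]
opening: 0.0429
```

Run:
```python
from h import *
st()
d=grab('side','side20');t=grab('top','top20')
cv2.imwrite('pics/s20.png',cv2.resize(d['frame'][:,:,::-1],(800,500)))
cv2.imwrite('pics/s20c.png',cv2.resize(d['frame'][150:250,290:390,::-1],None,fx=6,fy=6,interpolation=cv2.INTER_CUBIC))
cv2.imwrite('pics/t20.png',cv2.resize(t['frame'][150:230,265:385,::-1],None,fx=6,fy=6,interpolation=cv2.INTER_CUBIC))
```

```text
t 24.65 p [ 449.6 -228.5  190.1] yaw -89.53 down [ 0.014 -0.015 -1.   ] F [-0.25 -0.78 -0.13] T [0.013 0.024 0.004] op 42.9 q [-0.615 -0.248  1.918 -0.004  1.452  0.948]
```

View pics/s20.png

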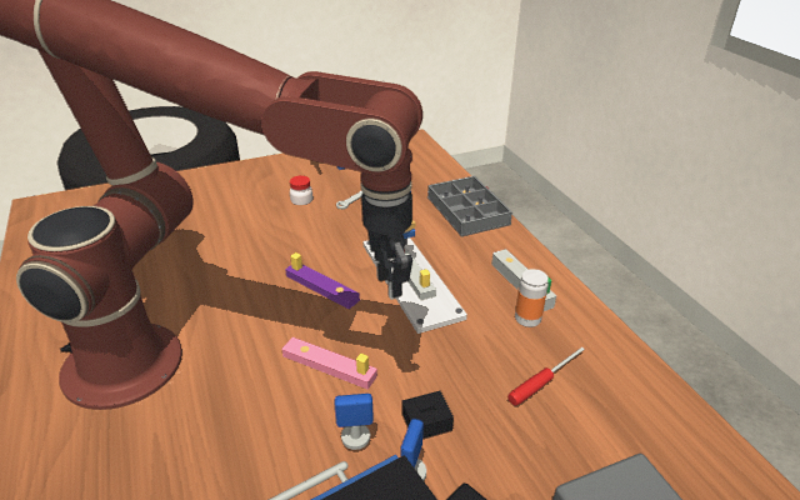

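View pics/s20c.png

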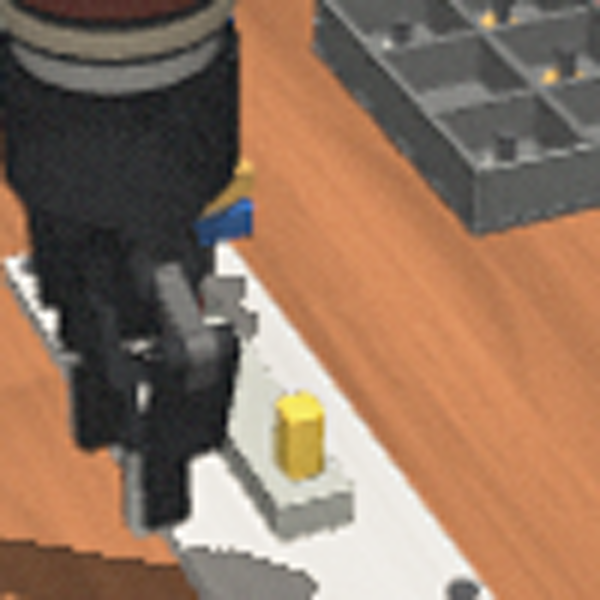

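View pics/t20.png

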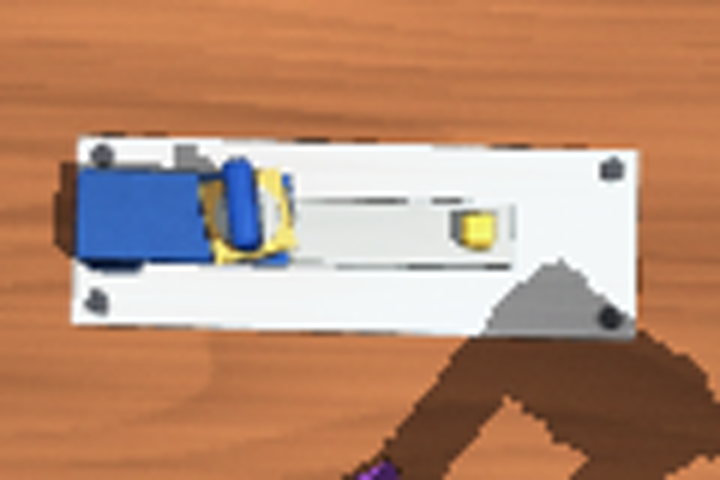

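Run:
```python
from m import *
for k in('top0','top8','top20'):
    t=load(k);f=t['frame'].astype(float)
    yel=np.clip(f[...,0]-f[...,2]-60,0,100)  # soft weight
    w=np.zeros_like(yel);a=(183,195,337,352) if k!='top0' else (181,193,360,372);w[a[0]:a[1],a[2]:a[3]]=yel[a[0]:a[1],a[2]:a[3]]
    v,u=np.mgrid[0:400,0:640];c=(w*u).sum()/w.sum(),(w*v).sum()/w.sum();print(k,np.round(c,2),ray(t,*c,.070).round(4))
```

```text
top0 [365.12 187.15] [ 0.6079 -0.1109  0.07  ]
top8 [342.93 188.03] [ 0.6028 -0.0368  0.07  ]
top20 [344.06 188.  ] [ 0.603  -0.0406  0.07  ]
```

>>> servo_tool(
  commands=[0,0,0,1,-3,4,0.5,0,0,0,0,-3,4,0.5,0,0,0,0,0,4,0.5,0,0,0,0,0,2,0.5,0,0,0,0,0,0,0.5],
)

```text
t: 25.25
tool_pos: [0.4482, -0.3634, 0.2521]
tool_rot: [-0.008, 2.188, -2.215]
contact_force: [0.9, 0.0, 0.3]
opening: 0.0425
```

Run:
```python
from h import *
st()
d=grab('side','side21')
cv2.imwrite('pics/s21c.png',cv2.resize(d['frame'][130:250,280:400,::-1],None,fx=5,fy=5,interpolation=cv2.INTER_CUBIC))
for k in('side16','side17','side21'):
    f=load(k)['frame'].astype(float);red=(f[...,0]-f[...,1])[196:208,318:324].mean(1);print(k,red.round(0))
```

```text
t 25.25 p [ 448.2 -363.4  252.1] yaw -88.65 down [ 0.016 -0.012 -1.   ] F [0.93 0.   0.26] T [0.045 0.013 0.013] op 42.5 q [-0.812 -0.1    1.685  0.004  1.537  0.735]
side16 [ 0.  0.  1. 10. 36. 79. 78. 33. -3.  0.  0. -0.]
side17 [-0.  0.  0. 10. 34. 79. 78. 33. -2.  0.  0.  0.]
side21 [ 0. -1. -0.  4. 11. 11.  8.  3. -1.  0.  0. -1.]
```

View pics/s21c.png

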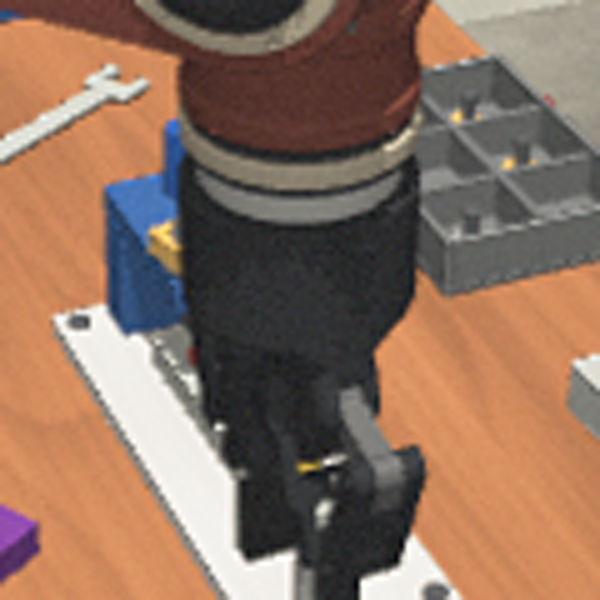

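>>> servo_tool(
  commands=[0,0,0,4,0,-3,0.5,0,0,0,4,0,-4,0.5,0,0,0,2,0,-4,0.5,0,0,0,1,0,-3,0.5,0,0,0,0,0,0,0.5,0,0,0,0,0,0,0.5],
)

```text
t: 25.9
tool_pos: [0.3377, -0.2156, 0.2417]
tool_rot: [-0.031, 2.2, -2.196]
contact_force: [-0.3, -0.1, 0.6]
opening: 0.0429
```

Run:
```python
from h import *
st()
d=grab('side','side22')
cv2.imwrite('pics/s22c.png',cv2.resize(d['frame'][130:250,270:390,::-1],None,fx=5,fy=5,interpolation=cv2.INTER_CUBIC))
for k in('side16','side17','side22'):
    f=load(k)['frame'].astype(float);red=(f[...,0]-f[...,1])[196:208,318:324].mean(1);print(k,red.round(0))
```

```text
t 25.9 p [ 337.7 -215.6  241.7] yaw -87.85 down [ 0.009  0.002 -1.   ] F [-0.29 -0.12  0.6 ] T [-0.042 -0.028  0.026] op 42.9 q [-0.761 -0.551  2.054  0.008  1.634  0.773]
side16 [ 0.  0.  1. 10. 36. 79. 78. 33. -3.  0.  0. -0.]
side17 [-0.  0.  0. 10. 34. 79. 78. 33. -2.  0.  0.  0.]
side22 [-0. -0. -0.  8. 36. 85. 83. 38. -3. -0.  0.  1.]
```

View pics/s22c.png

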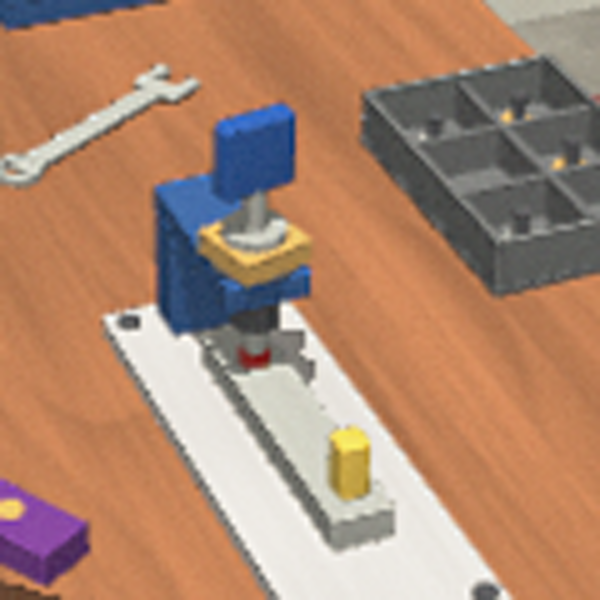

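The side view shows the driver standing upright in the slot (crop pixels 250,180). The foot rests on the block at (255,357), its height unchanged since it touched. The brass spot is hidden under the foot, and nothing else has moved. I'm handing the job in.

```bash
python3 -c "
from h import *
print(ticket.finish_job())"
```

```text
the job is handed in; nothing more can be done
None
```

The depth stop is set and the job is handed in, at about 26 s of the 72 s allowed. The block is nipped under the red foot, the driver is standing in the screw, and the arm is clear of everything.

**What I did:**
- I slid the yellow-posted block in by its post, squaring it up and moving it sideways to line up with the foot. I then put the holder's driver (the smallest) into the slot on the first try.
- I turned the screw clockwise about 1.9 rad by the tool (some taken up by slot slack). In the camera images the foot stopped moving during this turn, so it touched after roughly 2.5 mm of travel.
- **First test:** sliding the block by its post took about 5.3–6.7 N, against about 2.5 N free, so it was slightly loose. I tightened the screw by another 0.22 rad or so.
- **Second test:** it took about 7.2–7.8 N sliding out and 7.7–8.9 N sliding in, over several millimetres each way. That is about 5.5–6 N more than free.

**Last checks:**
- The spot should be within about 1 mm of the foot's axis along the slide, and laterally centred. This comes from the measured post position, because the spot itself is hidden under the foot.
- In the last side and top views, the driver was upright and nothing else I could see had moved.

**What disagreed or is uncertain:**
- The free pull rests on two noisy readings (2.5 and 1.8 N). Readings also varied by about ±0.7 N, because the fingers added a small vertical load on the post.
- The two cameras disagreed by 2–4 mm in x, so I aligned the driver to the screw by comparing both in the same view.
- The visible fingertips ended about 20 mm behind the reported tool point, so I grasped about 20 mm lower than that point suggested.

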